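# Pack the paint box and slide it back to its cork mat

## Task

Pack up the paint box: put every loose paint pan from the green cutting mat into a pocket of the box, paint side up and fully down, then put the cover on, one end tilted in under the lip and the other lowered until it lies flat inside the box. Only when it is covered, slide the box across the table, without lifting it, onto the cork mat, centred and square on it with an even border of cork all round. Leave everything else on the table where it is.

Things in the scene. Friction and masses are not known exactly. Their poses are not given: they have to be found in the camera images.
- paintbox: the paint box: low open tin of dark enamelled metal, outside 148 (x) x 138 (y) x 32 mm high, walls 4 mm, inside 140 x 130 mm; loose, about 0.4 kg, too wide to grip. Origin: centre of its underside, z up; x points to the side with the lip, away from the robot. Level ledges 7 mm wide along the inside of the -x and +x walls, top 20 mm above the underside, carry the cover.
- liner (a point): middle of the white liner's top in the box, 8 mm above the box's underside; axes as the box. The liner has six pockets 40 (x) x 29 (y) x 5 mm deep, centred at x = -43, 0, 43 mm and y = -29, 29 mm from here (floor 3 mm above the box's underside). Any pan fits any pocket, lengthways along x.
- lip (a point): middle of the overhanging lip's free edge, at its underside, axes as the box: 29 mm above the box's underside and 60 mm towards +x from its centre. The lip is 3 mm thick, runs along the whole +x wall and reaches 10 mm inwards from the wall's inner face. The -x wall has no lip.
- cover: the box's cover: aluminium plate 134 (x) x 124 (y) x 4 mm with a wooden grip bar on top, 12 mm thick (x), 56 long (y), 4 to 26 mm above the plate's underside; 0.14 kg, lies flat, grip up. Origin: centre of the plate's underside, z up; both x ends alike. Too long to drop in level: one x end goes under the lip first, tilted down about 12 degrees. Home, its underside is 20 mm above the box's.
- corkmat: the cork mat, 188 (x) x 178 (y) mm, 1 mm thin, fixed on the green cutting mat; nothing catches on it. Origin: its centre at table level; x and y along its sides.
- pan1: paint pan: a small white plastic tub 36 x 25 mm (x by y), 14 mm high, with a dried muted paint cake in its open top; loose, about 22 g, lies on the green cutting mat, paint side up. Origin: centre of its underside; z points out of the paint side. The number of pans varies: absent ones read None.
- pan2: paint pan: a small white plastic tub 36 x 25 mm (x by y), 14 mm high, with a dried muted paint cake in its open top; loose, about 22 g, lies on the green cutting mat, paint side up. Origin: centre of its underside; z points out of the paint side. The number of pans varies: absent ones read None.
- pan3: paint pan: a small white plastic tub 36 x 25 mm (x by y), 14 mm high, with a dried muted paint cake in its open top; loose, about 22 g, lies on the green cutting mat, paint side up. Origin: centre of its underside; z points out of the paint side. The number of pans varies: absent ones read None.
- pan4: paint pan: a small white plastic tub 36 x 25 mm (x by y), 14 mm high, with a dried muted paint cake in its open top; loose, about 22 g, lies on the green cutting mat, paint side up. Origin: centre of its underside; z points out of the paint side. The number of pans varies: absent ones read None.
- pan5: paint pan: a small white plastic tub 36 x 25 mm (x by y), 14 mm high, with a dried muted paint cake in its open top; loose, about 22 g, lies on the green cutting mat, paint side up. Origin: centre of its underside; z points out of the paint side. The number of pans varies: absent ones read None.
- dropper1: bystander: pale dropper bottle, 25 mm diameter, 76 mm high, origin under its centre
- dropper2: bystander: dark dropper bottle, 25 mm diameter, 76 mm high, origin under its centre
- jar: bystander: small capped jar, 38 mm diameter, 42 mm high, origin under its centre
- figure: bystander: painted miniature on a 32 mm round base, 46 mm high, origin under its centre
- waterpot: bystander: dark open water pot, 72 mm diameter, 72 mm high, origin under its centre
- brush: bystander: fine paint brush lying along its y, 160 mm long, 6 mm thick, origin under its middle
There are look-alikes about, which are no part of the job. Leave any pink look-alike of the pan5 alone. What is shaped like the pan1 but red is not meant.

How it is judged (in metres and radians):
On the way, in this order (a step that is already met when the one before it is completed fails the run):
1. every pan present lies in a pocket of the box, paint side up (x of pan1 in the frame of paintbox between -0.06 and 0.06 m and y of pan1 in the frame of paintbox between -0.05 and 0.05 m and z of pan1 in the frame of paintbox between 0 and 0.0065 m and angle between each of pan1, pan2, pan3, pan4, pan5's own z axis and vertical below 0.1 rad and x of pan2 in the frame of paintbox between -0.06 and 0.06 m and y of pan2 in the frame of paintbox between -0.05 and 0.05 m and z of pan2 in the frame of paintbox between 0 and 0.0065 m and x of pan3 in the frame of paintbox between -0.06 and 0.06 m and y of pan3 in the frame of paintbox between -0.05 and 0.05 m and z of pan3 in the frame of paintbox between 0 and 0.0065 m and x of pan4 in the frame of paintbox between -0.06 and 0.06 m and y of pan4 in the frame of paintbox between -0.05 and 0.05 m and z of pan4 in the frame of paintbox between 0 and 0.0065 m and x of pan5 in the frame of paintbox between -0.06 and 0.06 m and y of pan5 in the frame of paintbox between -0.05 and 0.05 m and z of pan5 in the frame of paintbox between 0 and 0.0065 m), for 0.2 s.
2. the cover lies flat inside the box, one end under the lip, over the pans (all of step 1 and x of cover in the frame of paintbox between -0.006 and 0.006 m and y of cover in the frame of paintbox between -0.006 and 0.006 m and z of cover in the frame of paintbox between 0.0165 and 0.0235 m and angle between cover's own z axis and vertical below 0.05 rad and angle between the x axis of cover and the x axis of paintbox, either way round below 0.08 rad), for 0.2 s.
3. the covered box is centred and square on the cork mat (all of step 2 and x of paintbox in the frame of corkmat between -0.015 and 0.015 m and y of paintbox in the frame of corkmat between -0.015 and 0.015 m and angle between the x axis of paintbox and the x axis of corkmat, either way round below 0.12 rad and height (world z) of paintbox below 0.004 m and angle between paintbox's own z axis and vertical below 0.03 rad), for 0.2 s.
At the end, for the whole second after the job is handed in: Every pan is down in a pocket (3.5 mm, 0.1 rad), paint up; the cover lies on its ledges under the lip (3.5 mm high or low, 6 mm in x, y, 0.05 rad of level, 0.08 rad of yaw); the box is flat on the table within 15 mm in x and y of the cork mat's centre and 0.12 rad of square; all at rest (all of step 3 and linear speed of each of paintbox, cover below 0.02 m/s); the robot touches nothing.
It fails at once if the box is lifted off the table or tipped (height (world z) of paintbox above 0.015 m or angle between paintbox's own z axis and vertical above 0.2 rad).
It fails at once if a bystander is shoved more than 3 cm or knocked over (distance of any of dropper1, dropper2, jar, figure, waterpot, brush from where it was at the start of the episode above 0.03 m or angle between any of dropper1, dropper2, jar, figure, waterpot's own z axis and vertical above 0.5 rad).
Of pan1, pan2, pan3, pan4, pan5 only 3 to 5 are there at a start; the rules pass over those that are not, and their reading is None.
At some moment in a run one of pan1, pan2, pan3, pan4, pan5, paintbox, cover may be knocked a few centimetres aside while the robot is not near it.
It also fails if it takes over 210 s, if anything falls off the work surface, if the arm or the gripper's body presses on something with over 40 N, if the wrist force passes 120 N, or if a joint passes its speed limit or range.

## Robot

A 6-joint arm with a two-finger parallel gripper is mounted at the origin on the work surface. World frame = base frame: x ahead of the robot, y to its left, z up, the work surface at z = 0. Lengths are in mm, angles in rad, forces in N, time in s.
With the tool pointing down it reaches from about 350 to 975 mm from the base axis. Payload 7.1 kg.
Tool frame: the origin (TCP) lies at the very end of the fingers, on their centre line; the grasp point (between the pads) lies 19 mm behind it; x points along the fingers, y is the direction in which the jaws open and shut, and the axes are right-handed (so a half turn about x gives the same grasp; the last joint's range is limited). The gripper opens to 88 mm and grips with 3 to 60 N. Pads are 20 mm wide; open, the fingers measure 115 mm over their backs; the gripper's body (75 mm by 178 mm) begins 61 mm behind the grasp point.
Start: joints at [1.252, 0.423, 1.63, -0, 1.089, -0.019], TCP at [184.549, 597.115, 222.675] pointing down, gripper open.
Joint ranges: [-3, 3], [-0.9, 2.11], [0.09, 2.58], [-1.31, 4.45], [0.11, 2.69], [-2.54, 2.54]. Speed limits (rad/s): [2.39, 2.39, 3.01, 3.14, 3.14, 3.14].

## Interface

Orientations are given as a rotation vector (axis times angle).
In Python, from workcell import ctrl gives the robot as it stands. The module is installed in compiled form; this text tells all that it offers.
- The arm moves only by the tool carry_out, never from a script. Its argument "commands" is a list of rows, each a list of 6 numbers: the shift along the tool's x, y, z in m, then the turn, a rotation vector about the tool's x, y, z in degrees. In form: [[tx, ty, tz, rx, ry, rz], ...]. A call has 1 to 8 rows; each row shifts and turns the pose as measured when the row begins, along the tool's axes as they then stand; what a row does not reach is not made up. A row lasts 1/8 s, in which the tool goes at most 62.5 mm and 10.7 degrees, less where a joint would pass 70% of its speed; a pose out of reach is approached as far as the arm can. A call with a gripper value outside its range is refused whole. "grip" is the closure, from 0 (fully open) to 1 (shut), set as the call begins (left out, the last holds). The fingers move at their own pace and stop on an object; the grip force is fixed at half the most. Time passes only in rows, so rows that do not move let the fingers close. It gives the time, the measured TCP pose, the force and the opening at its end, in the units of the state.
- ctrl.get_obs(): the state, without advancing time (a new reading comes with each control period).
- ctrl.get_image(name): name is "scene" or "top"; returns a dict with "pixels" (480x640x3 uint8, blue, green, red), "intrinsics" (3x3 intrinsics, pixels), "dist_coeffs" ([k1, k2, p1, p2, k3] as OpenCV has them; the pictures are not rectified), "rvec" (rotation vector, rad) and "tvec" (3), from world to camera coordinates, as OpenCV has them. Camera axes: x right, y down, z forward; pixel columns grow to the right and rows downward; lengths in mm; the calibration is good to about 2 mm. A picture is of the moment at which its call begins. There is no depth.
- ctrl.close_job(): hands the job in, once; it reports no verdict.
The state is a dict: "t": time; "qpos": joint angles; "qvel": joint speeds; "joint_torque": joint torques, N m; "ee_pos": TCP position; "orientation": TCP orientation; "ft_force": force on the tool from outside, world axes, zero at the start; "moment": the same for the moment, N m; "width": finger opening in mm.
Only numpy, scipy, OpenCV 4.12 (cv2) and the standard library are available. Lean on these libraries where they do the work, as an engineer would, in place of code of your own. Each camera call takes 0.05 s, during which the arm holds its last target. There are 200 camera calls.

## Working session

There is one attempt and no reset: what is moved stays moved. The work goes in short steps, Python scripts to look and compute and a tool call to move; the robot and the scene stay as the last step left them, time stands still between calls to the robot, and variables do not carry over. Pictures are saved under pics/ and viewed, about 12 in all and at most 16, crops included, and the job is handed in when it is done.

Besides the shell and the picture viewer there is one more tool, called after "Call:" as name([rows], argument=value, ...), one row to a line, values as JSON. carry_out: Moves the arm, as the interface text tells. Its arguments: {"type":"object","properties":{"commands":{"type":"array"},"grip":{"type":"number"}},"required":["commands"]}

```bash
mkdir -p pics; cat > h.py <<'E'
import numpy as np, cv2
from scipy.spatial.transform import Rotation as R
from workcell import ctrl
def shot(name,fn):
    im=ctrl.get_image(name); cv2.imwrite(fn,im['pixels']); np.save(fn+'.npy',im,allow_pickle=True); return im
def load(fn): return np.load(fn+'.npy',allow_pickle=True).item()
def p2w(im,uv,z):
    K=np.array(im['intrinsics'],float);d=np.array(im['dist_coeffs'],float)
    n=cv2.undistortPoints(np.array(uv,float).reshape(-1,1,2),K,d).reshape(-1,2)
    Rm=cv2.Rodrigues(np.array(im['rvec'],float))[0];t=np.array(im['tvec'],float).ravel()
    c=-Rm.T@t; r=np.c_[n,np.ones(len(n))]@Rm
    z=np.broadcast_to(z,len(n)); return c+r*((z-c[2])/r[:,2])[:,None]
def w2p(im,P):
    return cv2.projectPoints(np.array(P,float).reshape(-1,3),np.array(im['rvec'],float),np.array(im['tvec'],float),np.array(im['intrinsics'],float),np.array(im['dist_coeffs'],float))[0].reshape(-1,2)
def st():
    o=ctrl.get_obs(); return o
E
python3 - <<'E'
from h import *
o=st(); print(o)
a=shot('scene','pics/s0.png');b=shot('top','pics/t0.png')
for i in(a,b):
    Rm=cv2.Rodrigues(np.array(i['rvec'],float))[0]; print(-Rm.T@np.array(i['tvec'],float).ravel(), i['intrinsics'])
    print(w2p(i,[[600,0,0],[610,0,0],[600,10,0]]))
print(R.from_rotvec(o['orientation']).as_matrix().round(3))
E
```

```text
{'t': 0.0, 'qpos': array([ 1.25199087e+00,  4.23840809e-01,  1.63069074e+00,  1.62643521e-05,
        1.08863111e+00, -1.90041674e-02]), 'qvel': array([ 1.10251003e-03, -1.82185286e-05,  1.20978931e-03, -4.28485711e-05,
        3.98657619e-06, -6.64274461e-04]), 'joint_torque': array([ 1.16227246e-03, -5.44638097e+01, -2.73658293e+01,  6.44092332e-02,
        2.29505904e-02, -1.39464432e-04]), 'ee_pos': array([184.37657055, 596.58915119, 221.90144499]), 'orientation': array([ 0.23410146,  1.55823569, -0.23653627]), 'ft_force': array([-0.59193115,  0.02662983, -0.30774045]), 'moment': array([-0.00078272, -0.05589491, -0.01104008]), 'width': 87.95481120957108}
[1360.38944505 -326.25228031  675.64674881] [[596.5620846    0.         326.91613578]
 [  0.         596.5620846  239.18978105]
 [  0.           0.           1.        ]]
[[335.42811103 279.75452567]
 [337.5790346  283.09109415]
 [340.58848027 278.47794743]]
[ 495.21952799    4.45993072 1046.07253973] [[581.16468584   0.         320.06731631]
 [  0.         581.16468584 236.94203094]
 [  0.           0.           1.        ]]
[[327.73169171 235.87042405]
 [327.72423896 230.37471625]
 [322.20335841 235.87563272]]
[[-0.001  0.295  0.955]
 [-0.001  0.955 -0.295]
 [-1.    -0.002 -0.   ]]
```

View pics/t0.png

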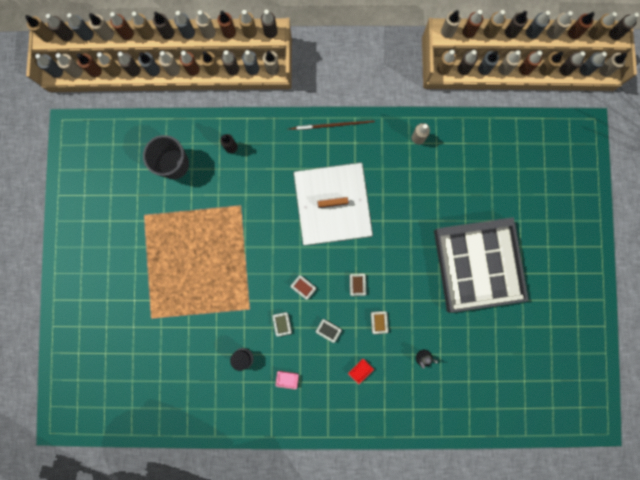

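View pics/s0.png

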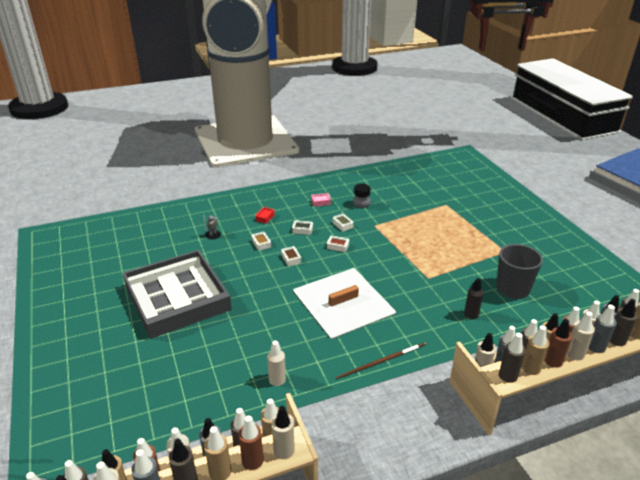

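The top view (up = +x, left = +y) shows the cork mat at (197,261), cover at (333,203) and box at (481,265). The five pans are at (303,287), (358,285), (282,324), (329,331) and (379,322). The red and pink look-alikes are at (361,371) and (288,380). The scene view agrees. Next I'll measure precisely.

```bash
cat >> h.py <<'E'
def rect(im,mask,z,lo,hi):
    out=[]
    for c in cv2.findContours(mask,cv2.RETR_EXTERNAL,cv2.CHAIN_APPROX_NONE)[0]:
        W=p2w(im,c.reshape(-1,2),z)[:,:2].astype(np.float32)
        (x,y),(w,h),a=cv2.minAreaRect(W)
        if w<h: w,h,a=h,w,a+90
        a=(a+90)%180-90
        if lo<w<hi: out.append((round(x,1),round(y,1),round(w,1),round(h,1),round(a,1),c.reshape(-1,2).mean(0).round(0).tolist()))
    return out   # a = direction of the long side, deg from world x
def pans(im):
    p=im['pixels'].astype(int); B,G,Rr=p[...,0],p[...,1],p[...,2]
    m=((Rr>85)&(B>25)|(Rr>G+15)).astype(np.uint8)*255
    m[:255]=0; m[350:]=0; m[:,:255]=0; m[:,400:]=0
    return rect(im,m,14,20,70)
E
python3 - <<'E'
from h import *
b=load('pics/t0.png')
for r in pans(b): print('pan',r)
p=b['pixels'].astype(int); B,G,Rr=p[...,0],p[...,1],p[...,2]
m=((Rr>120)&(Rr>B+40)&(Rr>G+15)).astype(np.uint8)*255; m=cv2.morphologyEx(m,cv2.MORPH_CLOSE,np.ones((5,5)))
print('cork',rect(b,m,1,150,230))
m=((p.min(2)>130)).astype(np.uint8)*255; m[:150]=0;m[260:]=0;m[:,:270]=0;m[:,390:]=0
print('cover',rect(b,cv2.morphologyEx(m,cv2.MORPH_CLOSE,np.ones((9,9))),4,100,180))
m=((G-Rr<25)|(p.min(2)>110)).astype(np.uint8)*255; m[:205]=0;m[325:]=0;m[:,:425]=0;m[:,540:]=0
print('box',rect(b,cv2.morphologyEx(m,cv2.MORPH_CLOSE,np.ones((5,5))),32,100,190))
u=b['pixels']
c1=cv2.resize(u[265:345,262:395],None,fx=4,fy=4,interpolation=cv2.INTER_CUBIC)
c2=cv2.resize(u[210:320,425:540],None,fx=5,fy=5,interpolation=cv2.INTER_CUBIC)
c3=cv2.resize(u[155:250,285:380],None,fx=2.5,fy=2.5,interpolation=cv2.INTER_CUBIC)
o=np.zeros((600,800,3),np.uint8)
c2=cv2.resize(u[210:320,425:540],None,fx=4.5,fy=4.5,interpolation=cv2.INTER_CUBIC)[:, :]
o=np.zeros((580,800,3),np.uint8)
c1=cv2.resize(c1,None,fx=.5,fy=.5)
o[:495,:517]=c2[:495,:517]; o[:160,525:525+266]=c1; o[170:170+237,525:525+237]=c3
cv2.imwrite('pics/c1.png',o)
E
```

```text
pan (431.0, 0.0, 40.6, 30.6, 58.9, [328.0, 331.0])
pan (442.3, 84.2, 40.6, 33.5, 11.6, [281.0, 324.0])
pan (446.0, -90.0, 41.0, 30.1, 3.9, [379.0, 322.0])
pan (508.3, 44.1, 42.2, 31.8, 49.0, [303.0, 287.0])
pan (513.8, -51.7, 40.7, 28.4, -0.3, [357.0, 284.0])
cork [(554.2, 238.7, 188.2, 178.2, 5.5, [196.0, 262.0])]
cover [(659.4, -8.5, 136.8, 126.5, 7.5, [332.0, 204.0])]
box [(546.1, -268.0, 149.4, 145.5, 8.2, [481.0, 265.0])]Traceback (most recent call last):
  File "<stdin>", line 19, in <module>
ValueError: could not broadcast input array from shape (238,238,3) into shape (237,237,3)
```

```bash
python3 - <<'E'
from h import *
u=load('pics/t0.png')['pixels']
cv2.imwrite('pics/c1.png',cv2.resize(u[212:318,428:534],None,fx=5.6,fy=5.6,interpolation=cv2.INTER_CUBIC))
E
```

```text
(no output)
```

View pics/c1.png

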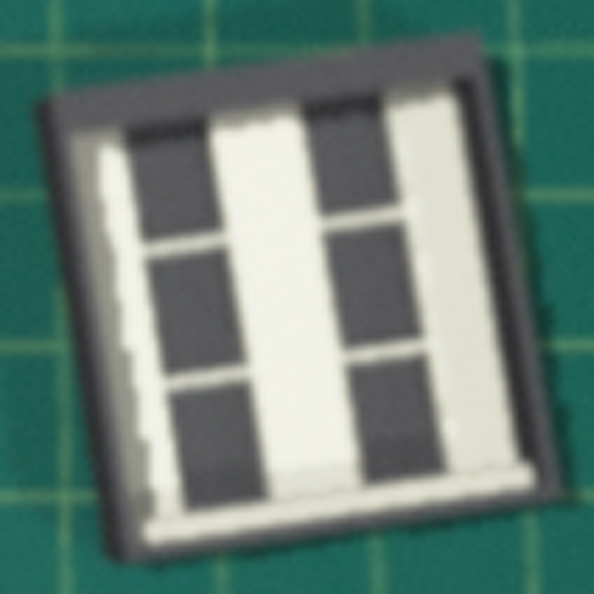

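The crop shows the box with its lip on the top (+x) side. The rim corners are at about (52,98), (483,36), (562,500) and (118,560), and the middle pockets' corners are readable too.

```bash
cat >> h.py <<'E'
def Rt(yaw): # tool down, jaw axis (tool y) at yaw deg from world x
    c,s=np.cos(np.radians(yaw)),np.sin(np.radians(yaw))
    x=np.array([0,0,-1.]);y=np.array([c,s,0]); return np.c_[x,y,np.cross(x,y)]
def go(start,*wps):
    """start None=measured (pos,Rm); wps: (pos,Rm,n rows) ; prints rows"""
    if start is None:
        o=st(); start=(np.array(o['ee_pos']),R.from_rotvec(o['orientation']).as_matrix())
    p,Q=start
    for P,Qn,n in wps:
        P=np.array(P,float); rv=R.from_matrix(Q.T@Qn).as_rotvec()
        print('# to',P.round(1),'n',n,'step mm',round(np.linalg.norm(P-p)/n,1),'deg',round(np.degrees(np.linalg.norm(rv))/n,2))
        for i in range(n):
            Qa=Q@R.from_rotvec(rv*i/n).as_matrix(); d=Qa.T@(P-p)/n/1000
            print([float(v) for v in d.round(4)]+[float(v) for v in np.degrees(rv/n).round(2)])
        p,Q=P,Qn
    return p,Q
E
python3 - <<'E'
from h import *
b=load('pics/t0.png')
f=lambda l:[(428+(x+.5)/5.6-.5,212+(y+.5)/5.6-.5) for x,y in l]
W=p2w(b,f([(52,98),(483,36),(562,500),(118,560)]),32)[:,:2]
print(W.round(1),W.mean(0),[np.linalg.norm(W[i]-W[i-1]).round(1) for i in range(4)])
L=p2w(b,f([(147,253),(225,243),(245,372),(165,384),(327,230),(407,222),(427,345),(345,357)]),8)[:,:2]
print(L[:4].mean(0),L[4:].mean(0),L.mean(0)); d=L[:4].mean(0)-L[4:].mean(0); print('yaw',np.degrees(np.arctan2(-d[0],d[1])),np.linalg.norm(d))
d=(W[0]+W[1]-W[2]-W[3]);print('yaw W',np.degrees(np.arctan2(d[1],d[0])));d=W[0]+W[3]-W[1]-W[2];print(np.degrees(np.arctan2(-d[0],d[1])))
E
```

```text
[[ 608.6 -191.7]
 [ 628.2 -328.8]
 [ 482.5 -349.2]
 [ 464.5 -209.6]] [ 545.95484686 -269.7976383 ] [np.float64(145.2), np.float64(138.5), np.float64(147.1), np.float64(140.7)]
[ 542.17763953 -241.03292574] [ 549.88268617 -299.542887  ] [ 546.03016285 -270.28790637]
yaw 7.5019868196697725 59.015110861756945
yaw W 7.528669320345177
7.727612795667059
```

```bash
cat >> h.py <<'E'
BC=np.array([546.,-270.]);BY=7.6
def bx(x,y,z,c=None,yw=None):
    c=BC if c is None else c; a=np.radians(BY if yw is None else yw)
    return np.array([c[0]+x*np.cos(a)-y*np.sin(a),c[1]+x*np.sin(a)+y*np.cos(a),z])
E
python3 - <<'E'
from h import *
go(None,([446,-90,120],Rt(-86.1),16))
E
```

```text
# to [446. -90. 120.] n 16 step mm 46.4 deg 9.93
[0.0064, -0.0362, 0.0283, 9.93, 0.01, 0.0]
[0.0064, -0.0307, 0.0341, 9.93, 0.01, 0.0]
[0.0064, -0.0244, 0.0389, 9.93, 0.01, 0.0]
[0.0064, -0.0173, 0.0425, 9.93, 0.01, 0.0]
[0.0064, -0.0097, 0.0449, 9.93, 0.01, 0.0]
[0.0064, -0.0018, 0.0459, 9.93, 0.01, 0.0]
[0.0064, 0.0061, 0.0455, 9.93, 0.01, 0.0]
[0.0064, 0.0139, 0.0438, 9.93, 0.01, 0.0]
[0.0064, 0.0212, 0.0407, 9.93, 0.01, 0.0]
[0.0064, 0.0279, 0.0365, 9.93, 0.01, 0.0]
[0.0064, 0.0338, 0.0311, 9.93, 0.01, 0.0]
[0.0064, 0.0386, 0.0248, 9.93, 0.01, 0.0]
[0.0064, 0.0423, 0.0178, 9.93, 0.01, 0.0]
[0.0064, 0.0448, 0.0102, 9.93, 0.01, 0.0]
[0.0064, 0.0459, 0.0023, 9.93, 0.01, 0.0]
[0.0064, 0.0456, -0.0056, 9.93, 0.01, 0.0]
```

Call:
carry_out([
  [0.0064,-0.0362,0.0283,9.9,0,0],
  [0.0064,-0.0307,0.0341,9.9,0,0],
  [0.0064,-0.0244,0.0389,9.9,0,0],
  [0.0064,-0.0173,0.0425,9.9,0,0],
  [0.0064,-0.0097,0.0449,9.9,0,0],
  [0.0064,-0.0018,0.0459,9.9,0,0],
  [0.0064,0.0061,0.0455,9.9,0,0],
  [0.0064,0.0139,0.0438,9.9,0,0],
], grip=0.5)

```text
t: 1.1
ee_pos: [311.6, 243.1, 168.1]
orientation: [1.318, 1.133, -1.32]
ft_force: [0.6, 0.1, 0.3]
width: 43.6
```

Call:
carry_out([
  [0.0064,0.0212,0.0407,9.9,0,0],
  [0.0064,0.0279,0.0365,9.9,0,0],
  [0.0064,0.0338,0.0311,9.9,0,0],
  [0.0064,0.0386,0.0248,9.9,0,0],
  [0.0064,0.0423,0.0178,9.9,0,0],
  [0.0064,0.0448,0.0102,9.9,0,0],
  [0.0064,0.0459,0.0023,9.9,0,0],
  [0.0064,0.0456,-0.0056,9.9,0,0],
])

```text
t: 2.1
ee_pos: [426.2, -118.7, 115.8]
orientation: [-2.219, 0.011, 2.217]
ft_force: [0.2, 0.6, 0.7]
width: 43.9
```

```bash
python3 - <<'E'
from h import *
o=st(); print(o['t'],o['ee_pos'],o['width'],o['qpos'].round(2))
p,Q=go(None,([446,-90,100],Rt(-86.1),4))
go((p,Q),([446,-90,6],Rt(-86.1),4))
i=shot('top','pics/t1.png'); print(*pans(i),sep='\n')
E
```

```text
2.1 [ 426.21047264 -118.73433435  115.83047756] 43.864739427871235 [-0.3   0.34  2.1  -0.    0.71  1.28]
# to [446. -90. 100.] n 4 step mm 9.6 deg 1.1
[0.004, -0.0072, -0.0049, -1.1, -0.01, -0.02]
[0.004, -0.0071, -0.005, -1.1, -0.01, -0.02]
[0.004, -0.007, -0.0052, -1.1, -0.01, -0.02]
[0.004, -0.0069, -0.0053, -1.1, -0.01, -0.02]
# to [446. -90.   6.] n 4 step mm 23.5 deg 0.0
[0.0235, 0.0, 0.0, 0.0, 0.0, 0.0]
[0.0235, 0.0, 0.0, 0.0, 0.0, 0.0]
[0.0235, 0.0, 0.0, 0.0, 0.0, 0.0]
[0.0235, 0.0, 0.0, 0.0, 0.0, 0.0]
(431.1, -0.2, 40.5, 30.6, 57.8, [328.0, 331.0])
(442.3, 84.2, 40.6, 33.5, 11.6, [281.0, 324.0])
(456.3, -89.5, 29.8, 20.0, -84.4, [378.0, 316.0])
(507.2, 44.4, 40.8, 29.8, 50.3, [303.0, 287.0])
(512.9, -51.7, 39.0, 28.4, -0.3, [357.0, 284.0])
```

Call:
carry_out([
  [0.008,-0.0143,-0.01,-2.2,0,0],
  [0.008,-0.0139,-0.0105,-2.2,0,0],
  [0,0,0,0,0,0],
  [0,0,0,0,0,0],
])

```text
t: 2.65
ee_pos: [449.5, -91.6, 97.8]
orientation: [2.188, 0.07, -2.185]
ft_force: [0.5, 0.2, -0.2]
width: 43.9
```

```bash
python3 - <<'E'
from h import *
o=st(); print(o['t'],o['ee_pos'],o['qvel'].round(3))
p,Q=go(None,([446,-90,40],Rt(-86.1),2),([446,-90,6],Rt(-86.1),2))
E
```

```text
2.65 [449.50498119 -91.56077212  97.82386202] [ 0.023  0.005  0.002  0.003 -0.001 -0.003]
# to [446. -90.  40.] n 2 step mm 29.0 deg 0.09
[0.0289, -0.001, 0.0017, -0.04, -0.03, -0.07]
[0.0289, -0.0009, 0.0017, -0.04, -0.03, -0.07]
# to [446. -90.   6.] n 2 step mm 17.0 deg 0.0
[0.017, 0.0, 0.0, 0.0, 0.0, 0.0]
[0.017, 0.0, 0.0, 0.0, 0.0, 0.0]
```

Call:
carry_out([
  [0.029,-0.001,0.0017,0,0,0],
  [0.029,-0.001,0.0017,0,0,0],
  [0.012,0,0,0,0,0],
  [0,0,0,0,0,0],
  [0,0,0,0,0,0],
])

```text
t: 3.28
ee_pos: [447.3, -88.4, 28.5]
orientation: [2.189, 0.074, -2.178]
ft_force: [-0.4, -0.1, 0.9]
width: 44.0
```

```bash
python3 - <<'E'
from h import *
o=st(); print(o['t'],o['ee_pos'],o['qvel'].round(3))
p,Q=go(None,([446,-90,6],Rt(-86.1),2))
E
```

```text
3.275 [447.27570678 -88.44181808  28.45268607] [ 0.002 -0.004  0.    -0.001  0.004 -0.   ]
# to [446. -90.   6.] n 2 step mm 11.3 deg 0.19
[0.0112, 0.0007, 0.0007, 0.09, -0.14, -0.1]
[0.0112, 0.0007, 0.0007, 0.09, -0.14, -0.1]
```

Call:
carry_out([
  [0.0112,0.0007,0.0007,0,0,0],
  [0.0112,0.0007,0.0007,0,0,0],
  [0,0,0,0,0,0],
  [0,0,0,0,0,0],
])

```text
t: 3.78
ee_pos: [447.1, -90.5, 5.8]
orientation: [2.191, 0.073, -2.175]
ft_force: [0.6, 0.1, 0.5]
width: 44.1
```

Call:
carry_out([
  [0,0,0,0,0,0],
  [0,0,0,0,0,0],
  [0,0,0,0,0,0],
  [0,0,0,0,0,0],
], grip=1)

```text
t: 4.28
ee_pos: [447.5, -90.6, 6.2]
orientation: [2.192, 0.073, -2.174]
ft_force: [-0.3, -0.1, -0.4]
width: 24.8
```

```bash
python3 - <<'E'
from h import *
o=st(); print(o['t'],o['ee_pos'],o['width'])
D=Rt(BY-90)
p,Q=go(None,([447,-89,70],Rt(-86.1),2),(bx(-43,-29,70),D,5))
E
```

```text
4.275 [447.46995149 -90.56557142   6.21739315] 24.78056629695015
# to [447. -89.  70.] n 2 step mm 31.9 deg 0.28
[-0.0319, -0.0007, -0.0001, 0.08, -0.23, -0.13]
[-0.0319, -0.0007, 0.0001, 0.08, -0.23, -0.13]
# to [ 507.2 -304.4   70. ] n 5 step mm 44.7 deg 0.74
[0.0, 0.0438, -0.0091, -0.74, 0.0, 0.0]
[0.0, 0.0439, -0.0085, -0.74, 0.0, 0.0]
[0.0, 0.044, -0.0079, -0.74, 0.0, 0.0]
[0.0, 0.0441, -0.0074, -0.74, 0.0, 0.0]
[0.0, 0.0442, -0.0068, -0.74, 0.0, 0.0]
```

Call:
carry_out([
  [-0.0319,-0.0007,0,0,0,0],
  [-0.0319,-0.0007,0,0,0,0],
  [0,0.044,-0.009,-0.7,0,0],
  [0,0.044,-0.0085,-0.7,0,0],
  [0,0.044,-0.008,-0.7,0,0],
  [0,0.044,-0.0074,-0.7,0,0],
  [0,0.044,-0.0068,-0.7,0,0],
  [0,0,0,0,0,0],
])

```text
t: 5.28
ee_pos: [509.4, -310.4, 74.0]
orientation: [2.157, 0.141, -2.139]
ft_force: [-0.7, -0.2, -0.3]
width: 24.7
```

Call:
carry_out([
  [0,0,0,0,0,0],
])

```text
t: 5.4
ee_pos: [508.5, -309.8, 73.5]
orientation: [2.157, 0.141, -2.141]
ft_force: [0.3, 0.6, 0.3]
width: 24.9
```

```bash
python3 - <<'E'
from h import *
o=st(); print(o['t'],o['ee_pos'],o['width'],o['qvel'].round(3))
D=Rt(BY-90)
p,Q=go(None,(bx(-41.7,-29,45),D,2),(bx(-41.7,-29,10),D,3))
E
```

```text
5.4 [ 508.50286808 -309.77951913   73.51480098] 24.90818317210347 [-0.01   0.003 -0.016 -0.002 -0.003 -0.002]
# to [ 508.5 -304.3   45. ] n 2 step mm 14.5 deg 0.27
[0.0142, -0.0028, -0.0003, 0.1, -0.2, -0.15]
[0.0143, -0.0028, -0.0003, 0.1, -0.2, -0.15]
# to [ 508.5 -304.3   10. ] n 3 step mm 11.7 deg 0.0
[0.0117, 0.0, 0.0, 0.0, 0.0, 0.0]
[0.0117, 0.0, 0.0, 0.0, 0.0, 0.0]
[0.0117, 0.0, 0.0, 0.0, 0.0, 0.0]
```

Call:
carry_out([
  [0.0142,-0.0028,-0.0003,0,0,0],
  [0.0142,-0.0028,-0.0003,0,0,0],
  [0.0117,0,0,0,0,0],
  [0.006,0,0,0,0,0],
  [0,0,0,0,0,0],
  [0,0,0,0,0,0],
])

```text
t: 6.15
ee_pos: [507.5, -300.1, 23.1]
orientation: [2.153, 0.147, -2.143]
ft_force: [-1.0, -0.7, 0.3]
width: 24.3
```

```bash
python3 - <<'E'
from h import *
o=st(); print(o['t'],o['ee_pos'],o['ft_force'])
D=Rt(BY-90)
p,Q=go(None,(bx(-41.7,-29,9),D,3))
E
```

```text
6.15 [ 507.46662757 -300.05326758   23.05151438] [-0.95867811 -0.66410365  0.2709101 ]
# to [ 508.5 -304.3    9. ] n 3 step mm 4.9 deg 0.16
[0.0047, 0.0014, -0.0001, 0.13, -0.08, -0.05]
[0.0047, 0.0014, -0.0001, 0.13, -0.08, -0.05]
[0.0047, 0.0014, -0.0001, 0.13, -0.08, -0.05]
```

Call:
carry_out([
  [0,0.0042,-0.0004,0,0,0],
  [0,0,0,0,0,0],
  [0,0,0,0,0,0],
  [0,0,0,0,0,0],
])

```text
t: 6.65
ee_pos: [509.0, -305.1, 24.1]
orientation: [2.154, 0.145, -2.141]
ft_force: [-0.5, -1.2, -0.2]
width: 24.6
```

```bash
python3 - <<'E'
from h import *
o=st(); print(o['t'],o['ee_pos'],o['ft_force'])
D=Rt(BY-90)
p,Q=go(None,(bx(-41.7,-29,9),D,3))
E
```

```text
6.65 [ 508.96394763 -305.1364508    24.13736222] [-0.47037713 -1.16911179 -0.19712285]
# to [ 508.5 -304.3    9. ] n 3 step mm 5.1 deg 0.18
[0.005, -0.0003, 0.0001, 0.12, -0.11, -0.08]
[0.005, -0.0003, 0.0001, 0.12, -0.11, -0.08]
[0.005, -0.0003, 0.0001, 0.12, -0.11, -0.08]
```

Call:
carry_out([
  [0.005,-0.0004,0.0001,0.1,-0.1,0],
  [0.004,-0.0004,0.0001,0.1,-0.1,0],
  [0.003,0,0,0,0,0],
  [0,0,0,0,0,0],
  [0,0,0,0,0,0],
])

```text
t: 7.28
ee_pos: [508.4, -304.1, 10.9]
orientation: [2.152, 0.142, -2.148]
ft_force: [0.8, 0.3, -0.4]
width: 24.9
```

```bash
python3 - <<'E'
from h import *
o=st(); print(o['t'],o['ee_pos'],o['ft_force'])
b=shot('top','pics/t2.png');a=shot('scene','pics/s2.png')
u=a['pixels']; print(w2p(a,[bx(0,0,20)]))
c=cv2.resize(u[240:340,110:250],None,fx=4,fy=4,interpolation=cv2.INTER_CUBIC); cv2.imwrite('pics/c2.png',c)
E
```

```text
7.275 [ 508.44041808 -304.1014888    10.92488573] [ 0.79804877  0.3416618  -0.35304166]
[[176.08168247 288.25711191]]
```

View pics/c2.png

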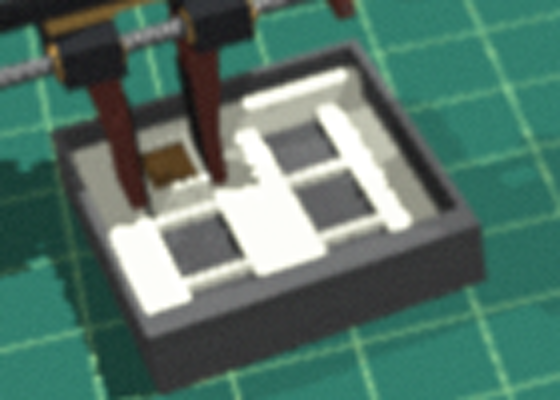

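The crop shows the pan seated between the fingers in the near (-x, -y) pocket. No contact force at tip z 10.9, so it is inside the pocket. I'll release it and go to the next pan.

```bash
python3 - <<'E'
from h import *
D=Rt(BY-90)
p,Q=go((np.array([508.4,-304.1,75]),D),([513.3,-51.7,75],Rt(-90),6))
E
```

```text
# to [513.3 -51.7  75. ] n 6 step mm 42.1 deg 1.27
[0.0, -0.0416, -0.0064, 1.27, 0.0, 0.0]
[0.0, -0.0417, -0.0055, 1.27, 0.0, 0.0]
[0.0, -0.0418, -0.0045, 1.27, 0.0, 0.0]
[0.0, -0.0419, -0.0036, 1.27, 0.0, 0.0]
[0.0, -0.042, -0.0027, 1.27, 0.0, 0.0]
[0.0, -0.042, -0.0017, 1.27, 0.0, 0.0]
```

Call:
carry_out([
  [0.0015,0,0,0,0,0],
  [0,0,0,0,0,0],
  [0,0,0,0,0,0],
  [0,0,0,0,0,0],
])

```text
t: 7.88
ee_pos: [508.7, -304.2, 9.7]
orientation: [2.152, 0.142, -2.147]
ft_force: [-0.6, 0.5, -0.3]
width: 24.7
```

Call:
carry_out([
  [0,0,0,0,0,0],
  [0,0,0,0,0,0],
  [-0.015,0,0,0,0,0],
  [-0.025,0,0,0,0,0],
  [-0.025,0,0,0,0,0],
  [0,0,0,0,0,0],
], grip=0.6)

```text
t: 8.62
ee_pos: [509.0, -304.3, 79.0]
orientation: [2.153, 0.14, -2.146]
ft_force: [-0.1, 0.5, -0.6]
width: 35.2
```

Call:
carry_out([
  [0,-0.0405,-0.0062,1.2,0,0],
  [0,-0.0405,-0.0052,1.2,0,0],
  [0,-0.0405,-0.0043,1.2,0,0],
  [0,-0.0405,-0.0035,1.2,0,0],
  [0,-0.0405,-0.0026,1.2,0,0],
  [0,-0.0405,-0.0017,1.2,0,0],
  [0,0,0,0,0,0],
  [0,0,0,0,0,0],
], grip=0.5)

```text
t: 9.62
ee_pos: [511.3, -53.8, 75.2]
orientation: [2.219, -0.001, -2.214]
ft_force: [-0.2, 1.3, -0.1]
width: 43.9
```

```bash
python3 - <<'E'
from h import *
o=st(); print(o['t'],o['ee_pos'],o['width'],o['qvel'].round(3))
b=shot('top','pics/t3.png'); print(*pans(b),sep='\n')
p=b['pixels'].astype(int); B,G,Rr=p[...,0],p[...,1],p[...,2]
m=((G-Rr<25)|(p.min(2)>110)).astype(np.uint8)*255; m[:205]=0;m[325:]=0;m[:,:425]=0;m[:,540:]=0
print('box',rect(b,cv2.morphologyEx(m,cv2.MORPH_CLOSE,np.ones((5,5))),32,100,190))
go(None,([513.3,-51.7,75],Rt(-90),1))
E
```

```text
9.625 [511.31547711 -53.81305007  75.20288145] 43.87390543967745 [ 0.012  0.002  0.004  0.003 -0.001  0.005]
(442.3, 84.2, 40.6, 33.5, 11.6, [281.0, 324.0])
(510.4, 47.4, 34.6, 30.6, 49.0, [299.0, 285.0])
box [(534.3, -249.2, 186.1, 167.0, -81.9, [471.0, 272.0])]
# to [513.3 -51.7  75. ] n 1 step mm 3.1 deg 0.37
[0.0002, -0.0023, -0.0021, 0.2, -0.12, -0.28]
```

Call:
carry_out([
  [0,-0.0016,-0.0016,0,0,0],
  [0,0,0,0,0,0],
  [0.025,0,0,0,0,0],
  [0.025,0,0,0,0,0],
  [0,0,0,0,0,0],
  [0,0,0,0,0,0],
])

```text
t: 10.42
ee_pos: [514.5, -56.5, 25.1]
orientation: [2.225, -0.008, -2.214]
ft_force: [1.0, -0.3, -1.0]
width: 43.9
```

```bash
python3 - <<'E'
from h import *
o=st(); print(o['t'],o['ee_pos'])
go(None,([513.3,-51.7,6],Rt(-90),2))
E
```

```text
10.425 [514.48462457 -56.47694446  25.06469528]
# to [513.3 -51.7   6. ] n 2 step mm 9.8 deg 0.21
[0.0095, -0.0024, 0.0006, -0.05, -0.14, -0.16]
[0.0095, -0.0024, 0.0006, -0.05, -0.14, -0.16]
```

Call:
carry_out([
  [0.0095,-0.002,0.0004,0,0,0],
  [0.0085,-0.002,0.0004,0,0,0],
  [0,0,0,0,0,0],
  [0,0,0,0,0,0],
])

```text
t: 10.92
ee_pos: [514.9, -52.5, 7.5]
orientation: [2.228, -0.009, -2.211]
ft_force: [1.1, -0.0, 0.6]
width: 44.1
```

Call:
carry_out([
  [0,0,0,0,0,0],
  [0,0,0,0,0,0],
  [0,0,0,0,0,0],
  [0,0,0,0,0,0],
], grip=1)

```text
t: 11.42
ee_pos: [515.2, -52.5, 8.0]
orientation: [2.229, -0.009, -2.21]
ft_force: [0.5, 1.1, -0.8]
width: 24.4
```

```bash
python3 - <<'E'
from h import *
o=st(); print(o['t'],o['ee_pos'],o['width'])
D=Rt(BY-90); e=o['ee_pos'].copy(); e[2]=75
print('tool ahead of pan by',e[0]-513.3)
go((e,Rt(-90)),(bx(0,-29,75),D,6))
E
```

```text
11.425 [515.19570716 -52.48610282   7.97467888] 24.379578245911606
tool ahead of pan by 1.895707162209419
# to [ 549.8 -298.7   75. ] n 6 step mm 41.4 deg 1.27
[0.0, 0.041, -0.0058, -1.27, 0.0, 0.0]
[0.0, 0.0412, -0.0049, -1.27, 0.0, 0.0]
[0.0, 0.0413, -0.004, -1.27, 0.0, 0.0]
[0.0, 0.0413, -0.003, -1.27, 0.0, 0.0]
[0.0, 0.0414, -0.0021, -1.27, 0.0, 0.0]
[0.0, 0.0414, -0.0012, -1.27, 0.0, 0.0]
```

Call:
carry_out([
  [-0.022,0,0,0,0,0],
  [-0.022,0,0,0,0,0],
  [-0.022,0,0,0,0,0],
  [0,0,0,0,0,0],
])

```text
t: 11.92
ee_pos: [514.2, -52.1, 75.2]
orientation: [2.227, -0.009, -2.212]
ft_force: [0.3, 0.6, -0.6]
width: 24.6
```

Call:
carry_out([
  [0,0.0398,-0.006,-1.2,0,0],
  [0,0.0398,-0.005,-1.2,0,0],
  [0,0.0398,-0.0042,-1.2,0,0],
  [0,0.0398,-0.003,-1.2,0,0],
  [0,0.0398,-0.002,-1.2,0,0],
  [0,0.0398,-0.0014,-1.2,0,0],
  [0,0,0,0,0,0],
  [0,0,0,0,0,0],
])

```text
t: 12.92
ee_pos: [545.5, -294.6, 67.8]
orientation: [2.153, 0.137, -2.155]
ft_force: [-0.8, 0.5, -0.3]
width: 24.6
```

```bash
python3 - <<'E'
from h import *
o=st(); print(o['t'],o['ee_pos'],o['width'],o['qvel'].round(3))
D=Rt(BY-90)
go(None,(bx(1.9,-29,26),D,3))
E
```

```text
12.925 [ 545.46328158 -294.61678672   67.82463496] 24.58629672284125 [-0.011  0.012 -0.009 -0.002 -0.006 -0.003]
# to [ 551.7 -298.5   26. ] n 3 step mm 14.2 deg 0.08
[0.0139, 0.0015, -0.0019, -0.07, 0.02, -0.03]
[0.0139, 0.0015, -0.0019, -0.07, 0.02, -0.03]
[0.0139, 0.0015, -0.0019, -0.07, 0.02, -0.03]
```

Call:
carry_out([
  [0.0139,0.0008,-0.0019,0,0,0],
  [0.0139,0.0008,-0.0019,0,0,0],
  [0.01,0.0006,-0.0018,0,0,0],
  [0,0,0,0,0,0],
  [0,0,0,0,0,0],
  [0,0,0,0,0,0],
])

```text
t: 13.68
ee_pos: [550.8, -292.4, 25.9]
orientation: [2.149, 0.143, -2.157]
ft_force: [0.1, -0.1, -0.9]
width: 24.5
```

```bash
python3 - <<'E'
from h import *
o=st(); print(o['t'],o['ee_pos'],o['width'],o['qvel'].round(3))
D=Rt(BY-90)
go(None,(bx(1.9,-29,26),D,1))
E
```

```text
13.675 [ 550.84787092 -292.39084129   25.85906367] 24.498710792885948 [ 0.001 -0.003 -0.003 -0.001 -0.     0.   ]
# to [ 551.7 -298.5   26. ] n 1 step mm 6.2 deg 0.23
[-0.0001, 0.0062, -0.0001, -0.01, 0.22, 0.03]
```

Call:
carry_out([
  [0,0.006,0,0,0.2,0],
  [0,0,0,0,0,0],
  [0,0,0,0,0,0],
  [0,0,0,0,0,0],
])

```text
t: 14.18
ee_pos: [552.2, -299.5, 27.0]
orientation: [2.154, 0.142, -2.151]
ft_force: [1.3, -0.2, -0.4]
width: 24.4
```

```bash
python3 - <<'E'
from h import *
o=st(); print(o['t'],o['ee_pos'],o['width'],o['qvel'].round(3))
D=Rt(BY-90)
go(None,(bx(1.9,-29,12),D,3))
E
```

```text
14.175 [ 552.18436777 -299.4605367    26.99902533] 24.36684813458651 [-0.003  0.    -0.001 -0.001  0.    -0.001]
# to [ 551.7 -298.5   12. ] n 3 step mm 5.0 deg 0.03
[0.005, -0.0003, 0.0001, -0.01, -0.03, -0.01]
[0.005, -0.0003, 0.0001, -0.01, -0.03, -0.01]
[0.005, -0.0003, 0.0001, -0.01, -0.03, -0.01]
```

Call:
carry_out([
  [0.005,-0.0004,0.0001,0,0,0],
  [0.004,-0.0004,0.0001,0,0,0],
  [0.004,0,0,0,0,0],
  [0,0,0,0,0,0],
  [0,0,0,0,0,0],
])

```text
t: 14.8
ee_pos: [551.6, -298.3, 12.6]
orientation: [2.154, 0.142, -2.152]
ft_force: [1.2, -1.0, -0.8]
width: 24.7
```

```bash
python3 - <<'E'
from h import *
D=Rt(BY-90)
go((np.array([551.7,-298.5,75]),D),([431.1,0,75],Rt(58.4-90),8))
E
```

```text
# to [431.1   0.   75. ] n 8 step mm 40.2 deg 6.35
[0.0, -0.039, 0.01, -6.35, 0.0, 0.0]
[0.0, -0.0398, 0.0056, -6.35, 0.0, 0.0]
[0.0, -0.0402, 0.0012, -6.35, 0.0, 0.0]
[0.0, -0.0401, -0.0033, -6.35, 0.0, 0.0]
[0.0, -0.0395, -0.0077, -6.35, 0.0, 0.0]
[0.0, -0.0384, -0.012, -6.35, 0.0, 0.0]
[0.0, -0.0368, -0.0162, -6.35, 0.0, 0.0]
[0.0, -0.0348, -0.0202, -6.35, 0.0, 0.0]
```

Seated with no force. I'll release, rise and travel to the pan at (431,0).

Call:
carry_out([
  [0.001,0,0,0,0,0],
  [0,0,0,0,0,0],
  [0,0,0,0,0,0],
  [-0.015,0,0,0,0,0],
  [-0.025,0,0,0,0,0],
  [-0.02,0,0,0,0,0],
  [0,0,0,0,0,0],
], grip=0.6)

```text
t: 15.68
ee_pos: [552.4, -298.8, 76.3]
orientation: [2.155, 0.141, -2.15]
ft_force: [-0.4, 0.0, -0.8]
width: 35.1
```

Call:
carry_out([
  [0,-0.0375,0.0096,-6.2,0,0],
  [0,-0.0382,0.0054,-6.2,0,0],
  [0,-0.0386,0.0012,-6.2,0,0],
  [0,-0.0385,-0.0032,-6.2,0,0],
  [0,-0.038,-0.0074,-6.2,0,0],
  [0,-0.037,-0.0115,-6.2,0,0],
  [0,-0.0353,-0.0155,-6.2,0,0],
  [0,-0.0334,-0.0194,-6.2,0,0],
], grip=0.5)

```text
t: 16.68
ee_pos: [432.6, -6.3, 73.9]
orientation: [1.603, 0.893, -1.598]
ft_force: [0.1, 0.4, 0.9]
width: 43.7
```

Call:
carry_out([
  [0,0,0,0,0,0],
  [0,0,0,0,0,0],
  [0,0,0,0,0,0],
])

```text
t: 17.05
ee_pos: [431.9, -5.5, 73.5]
orientation: [1.601, 0.895, -1.598]
ft_force: [0.0, -0.6, -0.5]
width: 43.7
```

```bash
python3 - <<'E'
from h import *
o=st(); print(o['t'],o['ee_pos'],o['width'],o['qvel'].round(3))
go(None,([431.1,0,30],Rt(58.4-90),3))
b=shot('top','pics/t4.png'); print(*pans(b),sep='\n')
cv2.imwrite('pics/c4.png',b['pixels'][200:400,140:560])
E
```

```text
17.05 [431.85488306  -5.45109206  73.47635371] 43.74419403394954 [-0.008  0.002 -0.007 -0.001 -0.004  0.002]
# to [431.1   0.   30. ] n 3 step mm 14.6 deg 0.1
[0.0145, -0.0012, -0.0014, 0.07, 0.01, -0.07]
[0.0145, -0.0012, -0.0014, 0.07, 0.01, -0.07]
[0.0145, -0.0012, -0.0014, 0.07, 0.01, -0.07]
(508.1, 44.3, 42.8, 31.7, 47.7, [302.0, 287.0])
```

View pics/c4.png

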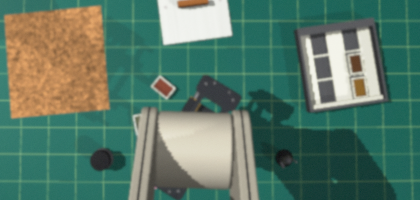

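The view shows two pans seated in the right-hand (-y) column. Box and cover haven't moved. Next I'll descend on pan 3.

Call:
carry_out([
  [0.0145,-0.0012,-0.0012,0,0,0],
  [0.0145,-0.0012,-0.0012,0,0,0],
  [0.0125,-0.001,-0.0012,0,0,0],
  [0,0,0,0,0,0],
  [0,0,0,0,0,0],
])

```text
t: 17.73
ee_pos: [431.5, -2.3, 28.4]
orientation: [1.604, 0.892, -1.602]
ft_force: [0.5, -0.9, 0.3]
width: 43.7
```

```bash
python3 - <<'E'
from h import *
o=st(); print(o['t'],o['ee_pos'],o['qvel'].round(3))
go(None,([431.1,0,6],Rt(58.4-90),2))
E
```

```text
17.725 [431.54014814  -2.30938784  28.41384669] [-0.001  0.012  0.002 -0.001 -0.002  0.001]
# to [431.1   0.    6. ] n 2 step mm 11.3 deg 0.1
[0.0112, -0.0008, -0.0009, -0.03, 0.02, -0.09]
[0.0112, -0.0008, -0.0009, -0.03, 0.02, -0.09]
```

Call:
carry_out([
  [0.0112,-0.0008,-0.0009,0,0,0],
  [0.0112,-0.0008,-0.0009,0,0,0],
  [0,0,0,0,0,0],
  [0,0,0,0,0,0],
])

```text
t: 18.23
ee_pos: [431.6, 0.2, 4.8]
orientation: [1.604, 0.891, -1.6]
ft_force: [-0.2, -0.2, 0.3]
width: 44.0
```

Call:
carry_out([
  [0,0,0,0,0,0],
  [0,0,0,0,0,0],
  [0,0,0,0,0,0],
  [0,0,0,0,0,0],
], grip=1)

```text
t: 18.73
ee_pos: [432.1, 0.2, 5.4]
orientation: [1.605, 0.89, -1.599]
ft_force: [0.4, 0.2, -0.1]
width: 24.9
```

Call:
carry_out([
  [-0.022,0,0,0,0,0],
  [-0.022,0,0,0,0,0],
  [-0.022,0,0,0,0,0],
  [0,0,0,0,0,0],
])

```text
t: 19.23
ee_pos: [431.4, 0.3, 72.9]
orientation: [1.605, 0.891, -1.6]
ft_force: [-0.0, 0.4, -0.6]
width: 24.8
```

```bash
python3 - <<'E'
from h import *
o=st(); print(o['t'],o['ee_pos'],o['width'],o['qvel'].round(3))
D=Rt(BY-90);e=o['ee_pos']
a=np.radians(58.4); 
go(None,(bx(-43,29,75),D,7))
E
```

```text
19.225 [4.31394114e+02 2.85148525e-01 7.28750579e+01] 24.75562440952326 [ 0.     0.025  0.017  0.    -0.008 -0.   ]
# to [ 499.5 -246.9   75. ] n 7 step mm 36.6 deg 7.25
[-0.0002, 0.0268, 0.025, 7.25, -0.02, -0.03]
[-0.0002, 0.0298, 0.0214, 7.25, -0.02, -0.03]
[-0.0002, 0.0322, 0.0174, 7.25, -0.02, -0.03]
[-0.0002, 0.0342, 0.0132, 7.25, -0.02, -0.03]
[-0.0002, 0.0356, 0.0088, 7.25, -0.02, -0.03]
[-0.0003, 0.0364, 0.0043, 7.25, -0.02, -0.03]
[-0.0003, 0.0366, -0.0004, 7.25, -0.02, -0.03]
```

Call:
carry_out([
  [0,0.0262,0.0243,7.2,0,0],
  [0,0.029,0.0208,7.2,0,0],
  [0,0.0313,0.017,7.2,0,0],
  [0,0.0332,0.0129,7.2,0,0],
  [0,0.0345,0.0086,7.2,0,0],
  [0,0.0353,0.0042,7.2,0,0],
  [0,0.0354,0,7.2,0,0],
  [0,0,0,0,0,0],
])

```text
t: 20.23
ee_pos: [494.1, -247.0, 65.3]
orientation: [2.161, 0.121, -2.167]
ft_force: [0.2, 0.7, -0.5]
width: 24.5
```

Call:
carry_out([
  [0,0,0,0,0,0],
  [0,0,0,0,0,0],
  [0,0,0,0,0,0],
])

```text
t: 20.6
ee_pos: [492.1, -244.4, 63.4]
orientation: [2.157, 0.128, -2.17]
ft_force: [1.0, -1.2, -0.5]
width: 24.9
```

```bash
python3 - <<'E'
from h import *
o=st(); print(o['t'],o['ee_pos'],o['width'],o['qvel'].round(3))
D=Rt(BY-90)
go(None,(bx(-42.4,29,26),D,3))
E
```

```text
20.6 [ 492.06491403 -244.36410748   63.35072325] 24.90770617361557 [ 0.007  0.001  0.008  0.001 -0.003 -0.004]
# to [ 500.1 -246.9   26. ] n 3 step mm 12.8 deg 0.36
[0.0124, 0.0012, -0.0027, -0.33, 0.12, 0.06]
[0.0124, 0.0012, -0.0026, -0.33, 0.12, 0.06]
[0.0124, 0.0012, -0.0026, -0.33, 0.12, 0.06]
```

Call:
carry_out([
  [0.0124,0.0012,-0.0027,-0.3,0.1,0],
  [0.0124,0.0012,-0.0027,-0.3,0.1,0],
  [0.0105,0.0012,-0.0025,-0.3,0.1,0],
  [0,0,0,0,0,0],
  [0,0,0,0,0,0],
  [0,0,0,0,0,0],
])

```text
t: 21.35
ee_pos: [500.6, -245.9, 25.0]
orientation: [2.152, 0.149, -2.155]
ft_force: [0.1, 0.1, -0.1]
width: 24.2
```

```bash
python3 - <<'E'
from h import *
o=st(); print(o['t'],o['ee_pos'],o['width'],o['qvel'].round(3))
D=Rt(BY-90)
go(None,(bx(-42.4,29,26),D,1))
E
```

```text
21.35 [ 500.5726924  -245.9121805    24.96006921] 24.18796341448637 [-0.001 -0.002 -0.003  0.001  0.001  0.001]
# to [ 500.1 -246.9   26. ] n 1 step mm 1.5 deg 0.24
[-0.001, 0.0009, 0.0006, 0.08, 0.07, 0.22]
```

Good. Lowering.

Call:
carry_out([
  [0.004,0.0008,0.0004,0,0,0.2],
  [0.005,0,0,0,0,0],
  [0.005,0,0,0,0,0],
  [0,0,0,0,0,0],
  [0,0,0,0,0,0],
])

```text
t: 21.98
ee_pos: [500.5, -247.0, 10.5]
orientation: [2.152, 0.144, -2.152]
ft_force: [-0.1, 0.1, -0.4]
width: 24.4
```

```bash
python3 - <<'E'
from h import *
o=st(); print(o['ee_pos'],o['width'],o['ft_force'])
D=Rt(BY-90)
go((np.array([500.1,-246.9,75]),D),([508,44.3,75],Rt(49.3-90),8))
E
```

```text
[ 500.46559495 -247.02240112   10.4950974 ] 24.36798058095951 [-0.12841371  0.11239399 -0.40430379]
# to [508.   44.3  75. ] n 8 step mm 36.4 deg 5.21
[0.0, -0.0359, -0.0058, -5.21, 0.0, 0.0]
[0.0, -0.0353, -0.009, -5.21, 0.0, 0.0]
[0.0, -0.0343, -0.0122, -5.21, 0.0, 0.0]
[0.0, -0.0331, -0.0153, -5.21, 0.0, 0.0]
[0.0, -0.0315, -0.0182, -5.21, 0.0, 0.0]
[0.0, -0.0297, -0.021, -5.21, 0.0, 0.0]
[0.0, -0.0277, -0.0236, -5.21, 0.0, 0.0]
[0.0, -0.0255, -0.026, -5.21, 0.0, 0.0]
```

Call:
carry_out([
  [0.0015,0,0,0,0,0],
  [0,0,0,0,0,0],
  [0,0,0,0,0,0],
])

```text
t: 22.35
ee_pos: [500.6, -247.1, 9.1]
orientation: [2.152, 0.144, -2.152]
ft_force: [-0.2, 0.2, 0.0]
width: 24.7
```

Call:
carry_out([
  [0,0,0,0,0,0],
  [0,0,0,0,0,0],
  [-0.015,0,0,0,0,0],
  [-0.025,0,0,0,0,0],
  [-0.022,0,0,0,0,0],
  [0,0,0,0,0,0],
], grip=0.6)

```text
t: 23.1
ee_pos: [501.1, -247.3, 75.5]
orientation: [2.153, 0.143, -2.15]
ft_force: [0.1, 0.0, 0.0]
width: 35.0
```

Call:
carry_out([
  [0,-0.0346,-0.0056,-5.1,0,0],
  [0,-0.034,-0.0087,-5.1,0,0],
  [0,-0.0331,-0.0118,-5.1,0,0],
  [0,-0.0319,-0.0147,-5.1,0,0],
  [0,-0.0304,-0.0175,-5.1,0,0],
  [0,-0.0286,-0.0202,-5.1,0,0],
  [0,-0.0267,-0.0227,-5.1,0,0],
  [0,-0.0246,-0.025,-5.1,0,0],
], grip=0.5)

```text
t: 24.1
ee_pos: [506.7, 39.2, 72.9]
orientation: [1.707, 0.785, -1.708]
ft_force: [0.3, 0.1, 0.4]
width: 43.9
```

Call:
carry_out([
  [0,0,0,0,0,0],
  [0,0,0,0,0,0],
  [0,0,0,0,0,0],
])

```text
t: 24.48
ee_pos: [505.9, 39.7, 72.0]
orientation: [1.705, 0.786, -1.709]
ft_force: [0.5, 0.3, 0.8]
width: 44.1
```

```bash
python3 - <<'E'
from h import *
o=st(); print(o['t'],o['ee_pos'],o['width'],o['qvel'].round(3))
go(None,([508,44.3,30],Rt(49.3-90),3))
E
```

```text
24.475 [505.89852545  39.71720275  72.02339126] 44.10888578306084 [-0.009  0.003  0.002  0.    -0.002  0.001]
# to [508.   44.3  30. ] n 3 step mm 14.1 deg 0.1
[0.014, -0.0005, -0.0017, 0.08, 0.05, -0.02]
[0.014, -0.0005, -0.0016, 0.08, 0.05, -0.02]
[0.014, -0.0005, -0.0016, 0.08, 0.05, -0.02]
```

Call:
carry_out([
  [0.014,-0.0006,-0.0017,0,0,0],
  [0.014,-0.0006,-0.0017,0,0,0],
  [0.012,-0.0005,-0.0014,0,0,0],
  [0,0,0,0,0,0],
  [0,0,0,0,0,0],
])

```text
t: 25.1
ee_pos: [507.2, 42.7, 28.1]
orientation: [1.706, 0.784, -1.713]
ft_force: [-0.2, 0.0, 0.3]
width: 43.9
```

```bash
python3 - <<'E'
from h import *
o=st(); print(o['t'],o['ee_pos'],o['width'],o['qvel'].round(3))
go(None,([508,44.3,6],Rt(49.3-90),2))
E
```

```text
25.1 [507.19078025  42.70259116  28.05940508] 43.94949083493881 [-0.001  0.011  0.002 -0.    -0.004  0.002]
# to [508.   44.3   6. ] n 2 step mm 11.1 deg 0.11
[0.011, -0.0002, -0.0009, 0.02, 0.11, 0.02]
[0.011, -0.0002, -0.0009, 0.02, 0.11, 0.02]
```

Call:
carry_out([
  [0.011,-0.0002,-0.0009,0,0,0],
  [0.0105,-0.0002,-0.0009,0,0,0],
  [0,0,0,0,0,0],
  [0,0,0,0,0,0],
])

```text
t: 25.6
ee_pos: [508.5, 44.5, 5.4]
orientation: [1.707, 0.784, -1.712]
ft_force: [-0.1, -0.3, -0.2]
width: 44.1
```

Call:
carry_out([
  [0,0,0,0,0,0],
  [0,0,0,0,0,0],
  [0,0,0,0,0,0],
  [0,0,0,0,0,0],
], grip=1)

```text
t: 26.1
ee_pos: [508.9, 44.5, 6.1]
orientation: [1.708, 0.783, -1.711]
ft_force: [0.4, 0.4, 0.9]
width: 24.6
```

Call:
carry_out([
  [-0.022,0,0,0,0,0],
  [-0.022,0,0,0,0,0],
  [-0.022,0,0,0,0,0],
  [0,0,0,0,0,0],
])

```text
t: 26.6
ee_pos: [508.5, 44.6, 73.5]
orientation: [1.707, 0.784, -1.712]
ft_force: [0.7, -0.8, 0.1]
width: 24.7
```

```bash
python3 - <<'E'
from h import *
o=st(); print(o['t'],o['ee_pos'],o['width'],o['qvel'].round(3))
D=Rt(BY-90)
go(None,(bx(0,29,75),D,8))
E
```

```text
26.6 [508.5451684   44.61750887  73.46126518] 24.689318648955055 [ 0.001  0.024  0.019  0.    -0.006  0.003]
# to [ 542.2 -241.3   75. ] n 8 step mm 36.0 deg 5.22
[-0.0001, 0.0265, 0.0244, 5.22, 0.02, -0.01]
[-0.0001, 0.0286, 0.0219, 5.22, 0.02, -0.01]
[-0.0001, 0.0304, 0.0192, 5.22, 0.02, -0.01]
[-0.0001, 0.0321, 0.0163, 5.22, 0.02, -0.01]
[-0.0002, 0.0334, 0.0133, 5.22, 0.02, -0.01]
[-0.0002, 0.0345, 0.0102, 5.22, 0.02, -0.01]
[-0.0002, 0.0353, 0.0071, 5.22, 0.02, -0.01]
[-0.0002, 0.0358, 0.0038, 5.22, 0.02, -0.01]
```

Call:
carry_out([
  [-0.001,0.0258,0.024,5.1,0,0],
  [-0.001,0.0277,0.0217,5.1,0,0],
  [-0.001,0.0295,0.019,5.1,0,0],
  [-0.001,0.0311,0.0162,5.1,0,0],
  [-0.001,0.0324,0.0132,5.1,0,0],
  [-0.001,0.0334,0.0101,5.1,0,0],
  [-0.001,0.0342,0.007,5.1,0,0],
  [-0.001,0.0347,0.004,5.1,0,0],
])

```text
t: 27.6
ee_pos: [535.9, -239.4, 73.8]
orientation: [2.143, 0.142, -2.165]
ft_force: [0.8, -0.0, 0.7]
width: 25.2
```

Call:
carry_out([
  [0,0,0,0,0,0],
  [0,0,0,0,0,0],
  [0,0,0,0,0,0],
  [0,0,0,0,0,0],
])

```text
t: 28.1
ee_pos: [534.2, -238.6, 70.9]
orientation: [2.14, 0.145, -2.169]
ft_force: [0.5, -0.5, -0.2]
width: 24.9
```

```bash
python3 - <<'E'
from h import *
o=st(); print(o['t'],o['ee_pos'],o['width'],o['qvel'].round(3))
D=Rt(BY-90)
go(None,(bx(0.7,29,26),D,3))
E
```

```text
28.1 [ 534.22968269 -238.57822731   70.93935292] 24.9028919782191 [ 0.007 -0.     0.008 -0.001  0.    -0.001]
# to [ 542.9 -241.2   26. ] n 3 step mm 15.3 deg 0.26
[0.0149, 0.0013, -0.0029, -0.03, 0.25, 0.07]
[0.015, 0.0013, -0.0029, -0.03, 0.25, 0.07]
[0.015, 0.0013, -0.0028, -0.03, 0.25, 0.07]
```

Call:
carry_out([
  [0.0149,0.0013,-0.0028,0,0.25,0],
  [0.0149,0.0013,-0.0028,0,0.25,0],
  [0.0125,0.0013,-0.0027,0,0.25,0],
  [0,0,0,0,0,0],
  [0,0,0,0,0,0],
  [0,0,0,0,0,0],
])

```text
t: 28.85
ee_pos: [542.9, -240.1, 24.7]
orientation: [2.154, 0.148, -2.156]
ft_force: [-0.7, 0.4, 0.2]
width: 24.5
```

```bash
python3 - <<'E'
from h import *
o=st(); print(o['t'],o['ee_pos'],o['width'],o['qvel'].round(3))
D=Rt(BY-90)
go(None,(bx(0.7,29,26),D,1))
E
```

```text
28.85 [ 542.8735497  -240.11250835   24.69659691] 24.475517350155087 [ 0.001  0.    -0.004 -0.    -0.     0.001]
# to [ 542.9 -241.2   26. ] n 1 step mm 1.7 deg 0.27
[-0.0013, 0.001, 0.0002, 0.02, 0.02, 0.27]
```

Call:
carry_out([
  [0.004,0.0009,0.0001,0,0,0.2],
  [0.005,0,0,0,0,0],
  [0.005,0,0,0,0,0],
  [0,0,0,0,0,0],
  [0,0,0,0,0,0],
])

```text
t: 29.48
ee_pos: [543.3, -241.3, 10.5]
orientation: [2.154, 0.143, -2.152]
ft_force: [-0.1, 0.3, 0.1]
width: 25.0
```

```bash
python3 - <<'E'
from h import *
o=st(); print(o['ee_pos'],o['width'],o['ft_force'])
D=Rt(BY-90)
go((np.array([542.9,-241.2,75]),D),([442.3,84.2,75],Rt(11.6-90),8))
E
```

```text
[ 543.34490317 -241.33195151   10.49742338] 24.985859301311965 [-0.0756375   0.32038232  0.0747433 ]
# to [442.3  84.2  75. ] n 8 step mm 42.6 deg 0.5
[0.0, -0.042, 0.0071, -0.5, 0.0, 0.0]
[0.0, -0.042, 0.0067, -0.5, 0.0, 0.0]
[0.0, -0.0421, 0.0064, -0.5, 0.0, 0.0]
[0.0, -0.0422, 0.006, -0.5, 0.0, 0.0]
[0.0, -0.0422, 0.0056, -0.5, 0.0, 0.0]
[0.0, -0.0422, 0.0052, -0.5, 0.0, 0.0]
[0.0, -0.0423, 0.0049, -0.5, 0.0, 0.0]
[0.0, -0.0423, 0.0045, -0.5, 0.0, 0.0]
```

Call:
carry_out([
  [0.0015,0,0,0,0,0],
  [0,0,0,0,0,0],
  [0,0,0,0,0,0],
])

```text
t: 29.85
ee_pos: [543.5, -241.4, 9.1]
orientation: [2.154, 0.143, -2.151]
ft_force: [0.1, -0.2, -0.5]
width: 24.6
```

Call:
carry_out([
  [0,0,0,0,0,0],
  [0,0,0,0,0,0],
  [-0.015,0,0,0,0,0],
  [-0.025,0,0,0,0,0],
  [-0.022,0,0,0,0,0],
  [0,0,0,0,0,0],
], grip=0.6)

```text
t: 30.6
ee_pos: [544.0, -241.7, 75.5]
orientation: [2.155, 0.142, -2.15]
ft_force: [-0.3, 0.2, -0.3]
width: 35.2
```

Call:
carry_out([
  [0,-0.0405,0.0068,-0.5,0,0],
  [0,-0.0405,0.0065,-0.5,0,0],
  [0,-0.0405,0.0061,-0.5,0,0],
  [0,-0.0405,0.0058,-0.5,0,0],
  [0,-0.0405,0.0054,-0.5,0,0],
  [0,-0.0405,0.005,-0.5,0,0],
  [0,-0.0405,0.0047,-0.5,0,0],
  [0,-0.0405,0.0043,-0.5,0,0],
], grip=0.5)

```text
t: 31.6
ee_pos: [444.4, 77.1, 73.1]
orientation: [2.12, 0.209, -2.112]
ft_force: [-0.3, -0.1, -1.1]
width: 44.0
```

Call:
carry_out([
  [0,0,0,0,0,0],
  [0,0,0,0,0,0],
  [0,0,0,0,0,0],
])

```text
t: 31.98
ee_pos: [443.6, 78.0, 72.6]
orientation: [2.117, 0.213, -2.111]
ft_force: [-0.2, -0.3, 0.6]
width: 44.3
```

```bash
python3 - <<'E'
from h import *
o=st(); print(o['t'],o['ee_pos'],o['width'],o['qvel'].round(3))
go(None,([442.3,84.2,30],Rt(11.6-90),3))
u=load('pics/t0.png')['pixels']
c=cv2.resize(u[305:342,262:302],None,fx=9,fy=9,interpolation=cv2.INTER_CUBIC)
u=shot('top','pics/t5.png')['pixels']
d=cv2.resize(u[215:319,430:532],None,fx=3.2,fy=3.2,interpolation=cv2.INTER_CUBIC)
cv2.imwrite('pics/c5.png',np.hstack([c,d[:333,:330]]) )
E
```

```text
31.975 [443.57715376  78.03473469  72.57770398] 44.29156575869131 [-0.007  0.003 -0.003 -0.004 -0.004 -0.005]
# to [442.3  84.2  30. ] n 3 step mm 14.3 deg 0.06
[0.0142, -0.0021, 0.0, 0.0, -0.04, -0.05]
[0.0142, -0.0021, 0.0, 0.0, -0.04, -0.05]
[0.0142, -0.0021, 0.0, 0.0, -0.04, -0.05]
```

View pics/c5.png

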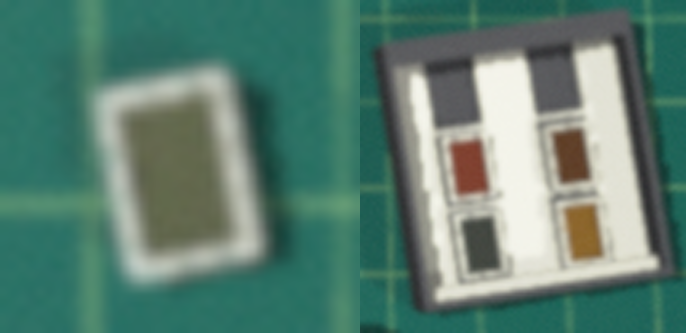

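Four pans are seated, with both +x pockets free. The olive pan's corners confirm its pose (about 442, 83.5, 10.6°).

Call:
carry_out([
  [0.0142,-0.0019,0,0,0,0],
  [0.0142,-0.0019,0,0,0,0],
  [0.0122,-0.0018,0,0,0,0],
  [0,0,0,0,0,0],
  [0,0,0,0,0,0],
])

```text
t: 32.65
ee_pos: [442.4, 82.1, 28.0]
orientation: [2.116, 0.209, -2.115]
ft_force: [1.1, -0.4, 0.3]
width: 44.1
```

```bash
python3 - <<'E'
from h import *
u=load('pics/t0.png'); print(p2w(u,[(262+x/9-.45,305+y/9-.45) for x,y in[(98,90),(228,68),(268,255),(130,285)]],14).mean(0))
o=st(); print(o['t'],o['ee_pos'],o['width'],o['qvel'].round(3))
go(None,([442.3,83.6,6],Rt(10.6-90),2))
E
```

```text
[442.68873479  81.45380236  14.        ]
32.65 [442.39697652  82.13034488  28.01528265] 44.11307969124525 [ 0.002  0.014  0.003 -0.001 -0.003  0.001]
# to [442.3  83.6   6. ] n 2 step mm 11.0 deg 0.42
[0.011, -0.0008, -0.0001, 0.41, -0.01, -0.07]
[0.011, -0.0007, -0.0001, 0.41, -0.01, -0.07]
```

Call:
carry_out([
  [0.011,0,0,0.4,0,0],
  [0.0105,0,0,0.4,0,0],
  [0,0,0,0,0,0],
  [0,0,0,0,0,0],
])

```text
t: 33.15
ee_pos: [442.9, 82.2, 5.4]
orientation: [2.126, 0.194, -2.122]
ft_force: [0.0, -0.4, 0.3]
width: 44.0
```

Call:
carry_out([
  [0,0,0,0,0,0],
  [0,0,0,0,0,0],
  [0,0,0,0,0,0],
  [0,0,0,0,0,0],
], grip=1)

```text
t: 33.65
ee_pos: [443.3, 82.3, 6.0]
orientation: [2.127, 0.194, -2.121]
ft_force: [0.4, -0.8, 0.3]
width: 24.5
```

Call:
carry_out([
  [-0.022,0,0,0,0,0],
  [-0.022,0,0,0,0,0],
  [-0.022,0,0,0,0,0],
  [0,0,0,0,0,0],
])

```text
t: 34.15
ee_pos: [442.7, 82.3, 73.4]
orientation: [2.126, 0.194, -2.121]
ft_force: [0.1, -0.1, 0.4]
width: 24.6
```

```bash
python3 - <<'E'
from h import *
o=st(); print(o['t'],o['ee_pos'],o['width'],o['qvel'].round(3))
D=Rt(BY-90)
go(None,(bx(42,29,75),D,8))
E
```

```text
34.15 [442.70879292  82.31733268  73.40417762] 24.566633927248443 [-0.001  0.024  0.014  0.001 -0.009  0.001]
# to [ 583.8 -235.7   75. ] n 8 step mm 43.5 deg 0.37
[-0.0001, 0.0423, -0.01, 0.37, -0.01, -0.02]
[-0.0001, 0.0422, -0.0103, 0.37, -0.01, -0.02]
[-0.0001, 0.0422, -0.0106, 0.37, -0.01, -0.02]
[-0.0001, 0.0421, -0.0109, 0.37, -0.01, -0.02]
[-0.0001, 0.042, -0.0111, 0.37, -0.01, -0.02]
[-0.0002, 0.042, -0.0114, 0.37, -0.01, -0.02]
[-0.0002, 0.0419, -0.0117, 0.37, -0.01, -0.02]
[-0.0002, 0.0418, -0.012, 0.37, -0.01, -0.02]
```

Call:
carry_out([
  [-0.001,0.0407,-0.0097,0.4,0,0],
  [-0.001,0.0407,-0.01,0.4,0,0],
  [-0.001,0.0407,-0.0103,0.4,0,0],
  [-0.001,0.0406,-0.0106,0.4,0,0],
  [-0.001,0.0406,-0.0108,0.4,0,0],
  [-0.001,0.0405,-0.011,0.4,0,0],
  [-0.001,0.0404,-0.0113,0.4,0,0],
  [-0.001,0.0403,-0.0116,0.4,0,0],
])

```text
t: 35.15
ee_pos: [578.4, -230.8, 73.1]
orientation: [2.146, 0.143, -2.161]
ft_force: [0.7, 0.2, -0.0]
width: 24.6
```

Call:
carry_out([
  [0,0,0,0,0,0],
  [0,0,0,0,0,0],
  [0,0,0,0,0,0],
  [0,0,0,0,0,0],
])

```text
t: 35.65
ee_pos: [576.5, -230.2, 69.5]
orientation: [2.144, 0.144, -2.167]
ft_force: [-0.6, -0.6, -0.3]
width: 24.9
```

```bash
python3 - <<'E'
from h import *
o=st(); print(o['t'],o['ee_pos'],o['width'],o['qvel'].round(3))
D=Rt(BY-90)
go(None,(bx(41.9,29,42),D,3))
E
```

```text
35.65 [ 576.4780073  -230.20969587   69.48849101] 24.877912127841928 [ 0.007 -0.002  0.008  0.001 -0.003  0.001]
# to [ 583.7 -235.7   42. ] n 3 step mm 9.6 deg 0.22
[0.0091, 0.0022, -0.0022, -0.04, 0.2, 0.07]
[0.0091, 0.0022, -0.0022, -0.04, 0.2, 0.07]
[0.0092, 0.0021, -0.0022, -0.04, 0.2, 0.07]
```

Call:
carry_out([
  [0.0091,0.0021,-0.0021,0,0.2,0],
  [0.0091,0.0021,-0.0021,0,0.2,0],
  [0.0072,0.002,-0.002,0,0.2,0],
  [0,0,0,0,0,0],
  [0,0,0,0,0,0],
  [0,0,0,0,0,0],
])

```text
t: 36.4
ee_pos: [583.5, -234.6, 42.0]
orientation: [2.155, 0.147, -2.155]
ft_force: [-0.0, -0.6, -0.9]
width: 24.5
```

```bash
python3 - <<'E'
from h import *
o=st(); print(o['t'],o['ee_pos'],o['width'],o['qvel'].round(3))
D=Rt(BY-90)
go(None,(bx(41.9,29,40),D,1))
E
```

```text
36.4 [ 583.49032189 -234.64121562   41.95327186] 24.532182362618496 [ 0.001 -0.001 -0.     0.     0.001  0.001]
# to [ 583.7 -235.7   40. ] n 1 step mm 2.2 deg 0.24
[0.0019, 0.0011, -0.0001, -0.03, -0.01, 0.24]
```

Call:
carry_out([
  [0.004,0.001,0,0,0,0.2],
  [0.005,0,0,0,0,0],
  [0.005,0,0,0,0,0],
  [0.005,0,0,0,0,0],
  [0,0,0,0,0,0],
  [0,0,0,0,0,0],
])

```text
t: 37.15
ee_pos: [583.7, -235.7, 21.8]
orientation: [2.154, 0.143, -2.153]
ft_force: [0.5, 0.9, -0.9]
width: 24.4
```

```bash
python3 - <<'E'
from h import *
o=st(); print(o['t'],o['ee_pos'],o['width'],o['ft_force'])
D=Rt(BY-90)
go(None,(bx(41.9,29,12),D,2))
E
```

```text
37.15 [ 583.67467008 -235.71240864   21.7721676 ] 24.41302765753974 [ 0.52178724  0.89394168 -0.93400932]
# to [ 583.7 -235.7   12. ] n 2 step mm 4.9 deg 0.02
[0.0049, 0.0, -0.0, -0.01, -0.01, 0.01]
[0.0049, 0.0, -0.0, -0.01, -0.01, 0.01]
```

Clear of the lip. Lowering further.

Call:
carry_out([
  [0.005,0,0,0,0,0],
  [0.005,0,0,0,0,0],
  [0,0,0,0,0,0],
  [0,0,0,0,0,0],
])

```text
t: 37.65
ee_pos: [584.1, -235.8, 11.3]
orientation: [2.154, 0.142, -2.152]
ft_force: [0.3, -0.7, -0.0]
width: 24.7
```

```bash
python3 - <<'E'
from h import *
o=st(); print(o['t'],o['ee_pos'],o['width'],o['ft_force'],o['moment'])
E
```

```text
37.65 [ 584.11517165 -235.82973889   11.33273427] 24.748145699901993 [ 0.32458618 -0.70100506 -0.02491971] [ 0.02805799  0.06028805 -0.00159194]
```

Call:
carry_out([
  [0.0015,0,0,0,0,0],
  [0,0,0,0,0,0],
  [0,0,0,0,0,0],
])

```text
t: 38.02
ee_pos: [584.1, -235.8, 9.9]
orientation: [2.154, 0.142, -2.152]
ft_force: [0.8, 0.4, 0.3]
width: 24.8
```

Call:
carry_out([
  [0,0,0,0,0,0],
  [0,0,0,0,0,0],
  [-0.015,0,0,0,0,0],
  [-0.03,0,0,0,0,0],
  [-0.035,0,0,0,0,0],
  [-0.03,0,0,0,0,0],
  [0,0,0,0,0,0],
], grip=0.6)

```text
t: 38.9
ee_pos: [584.5, -236.1, 126.9]
orientation: [2.156, 0.141, -2.149]
ft_force: [-0.6, -0.4, 0.5]
width: 35.1
```

```bash
python3 - <<'E'
from h import *
o=st(); print(o['t'],o['ee_pos'],o['width'],o['qvel'].round(3))
b=shot('top','pics/t6.png');p=b['pixels'].astype(int); B,G,Rr=p[...,0],p[...,1],p[...,2]
m=((p.min(2)>130)).astype(np.uint8)*255; m[:150]=0;m[260:]=0;m[:,:270]=0;m[:,390:]=0
print('cover',rect(b,cv2.morphologyEx(m,cv2.MORPH_CLOSE,np.ones((9,9))),4,100,180))
m=((Rr>B+35)&(Rr>G+15)).astype(np.uint8)*255; m[:185]=0;m[225:]=0;m[:,:300]=0;m[:,365:]=0
print('bar',rect(b,m,26,30,90))
go((o['ee_pos'],Rt(BY-90)),([659,-8.5,110],Rt(7.5),10))
E
```

```text
38.9 [ 584.46598745 -236.10705412  126.93081018] 35.101520829907884 [-0.001  0.019  0.028 -0.001 -0.001 -0.001]
cover [(659.1, -8.5, 136.2, 126.5, 7.5, [332.0, 204.0])]
bar [(658.3, -7.9, 53.7, 12.5, -82.9, [332.0, 202.0])]
# to [659.   -8.5 110. ] n 10 step mm 24.0 deg 8.99
[0.0017, -0.0216, -0.0104, -8.99, 0.0, 0.0]
[0.0017, -0.0197, -0.0136, -8.99, 0.0, 0.0]
[0.0017, -0.0173, -0.0166, -8.99, 0.0, 0.0]
[0.0017, -0.0145, -0.0191, -8.99, 0.0, 0.0]
[0.0017, -0.0114, -0.0211, -8.99, 0.0, 0.0]
[0.0017, -0.0079, -0.0226, -8.99, 0.0, 0.0]
[0.0017, -0.0043, -0.0236, -8.99, 0.0, 0.0]
[0.0017, -0.0006, -0.0239, -8.99, 0.0, 0.0]
[0.0017, 0.0032, -0.0237, -8.99, 0.0, 0.0]
[0.0017, 0.0069, -0.0229, -8.99, 0.0, 0.0]
```

Call:
carry_out([
  [0.0015,-0.0215,-0.0104,-9,0,0],
  [0.0015,-0.0196,-0.0136,-9,0,0],
  [0.0015,-0.0172,-0.0165,-9,0,0],
  [0.0015,-0.0144,-0.019,-9,0,0],
  [0.0015,-0.0113,-0.021,-9,0,0],
  [0.0015,-0.0078,-0.0225,-9,0,0],
  [0.0015,-0.0042,-0.0234,-9,0,0],
  [0.0015,-0.0006,-0.0236,-9,0,0],
])

```text
t: 39.95
ee_pos: [634.3, -48.7, 103.0]
orientation: [1.309, 1.15, -1.326]
ft_force: [0.0, 0.1, 0.2]
width: 35.1
```

Call:
carry_out([
  [0.0015,0.0032,-0.0232,-8,0,0],
  [0.0015,0.0066,-0.0225,-8,0,0],
  [0,0,0,0,0,0],
  [0,0,0,0,0,0],
  [0,0,0,0,0,0],
])

```text
t: 40.58
ee_pos: [643.6, -1.9, 94.1]
orientation: [1.096, 1.294, -1.119]
ft_force: [-0.8, -0.6, 0.3]
width: 35.3
```

```bash
python3 - <<'E'
from h import *
o=st(); print(o['t'],o['ee_pos'],o['width'],o['qvel'].round(3))
go(None,([658.7,-8.2,45],Rt(7.4),4))
E
```

```text
40.575 [643.6083156   -1.93720776  94.05170253] 35.256418154240734 [-0.009  0.003  0.004 -0.003  0.001  0.011]
# to [658.7  -8.2  45. ] n 4 step mm 12.9 deg 0.4
[0.0122, 0.0038, 0.0022, 0.17, -0.09, 0.34]
[0.0122, 0.0037, 0.0021, 0.17, -0.09, 0.34]
[0.0122, 0.0037, 0.0021, 0.17, -0.09, 0.34]
[0.0122, 0.0036, 0.0021, 0.17, -0.09, 0.34]
```

Call:
carry_out([
  [0.0122,0.0037,0.0021,0.2,0,0.3],
  [0.0122,0.0037,0.0021,0.2,0,0.3],
  [0.0122,0.0037,0.0021,0.1,0,0.3],
  [0.01,0.0035,0.002,0.1,0,0.3],
  [0,0,0,0,0,0],
  [0,0,0,0,0,0],
  [0,0,0,0,0,0],
])

```text
t: 41.45
ee_pos: [658.9, -10.2, 43.0]
orientation: [1.119, 1.273, -1.115]
ft_force: [1.0, 0.7, 0.4]
width: 35.0
```

```bash
python3 - <<'E'
from h import *
o=st(); print(o['t'],o['ee_pos'],o['width'],o['qvel'].round(3))
go(None,([658.7,-8.2,9],Rt(7.4),4))
E
```

```text
41.45 [658.85735799 -10.2325998   43.04463618] 34.98638421639947 [-0.    -0.002 -0.002 -0.001  0.     0.001]
# to [658.7  -8.2   9. ] n 4 step mm 8.5 deg 0.11
[0.0085, 0.0, -0.0005, -0.04, -0.09, 0.04]
[0.0085, 0.0, -0.0005, -0.04, -0.09, 0.04]
[0.0085, 0.0, -0.0005, -0.04, -0.09, 0.04]
[0.0085, 0.0, -0.0005, -0.04, -0.09, 0.04]
```

Call:
carry_out([
  [0.0085,0,-0.0006,0,-0.1,0],
  [0.0085,0,-0.0006,0,-0.1,0],
  [0.0085,0,-0.0006,0,-0.1,0],
  [0.0065,0,0,0,0,0],
  [0,0,0,0,0,0],
  [0,0,0,0,0,0],
])

```text
t: 42.2
ee_pos: [658.5, -7.9, 9.0]
orientation: [1.115, 1.269, -1.117]
ft_force: [0.5, -0.5, 0.4]
width: 35.4
```

Call:
carry_out([
  [0,0,0,0,0,0],
  [0,0,0,0,0,0],
  [0,0,0,0,0,0],
  [0,0,0,0,0,0],
], grip=1)

```text
t: 42.7
ee_pos: [658.9, -8.0, 9.6]
orientation: [1.115, 1.268, -1.116]
ft_force: [0.1, 0.8, -1.4]
width: 11.6
```

```bash
python3 - <<'E'
from h import *
o=st(); print(o['t'],o['ee_pos'],o['width'],o['qvel'].round(3),o['ft_force'])
E
```

```text
42.7 [658.88897718  -7.97877219   9.61134697] 11.59208935414911 [-0.    -0.003  0.002 -0.001  0.    -0.   ] [ 0.13704876  0.75477154 -1.35834157]
```

```bash
cat >> h.py <<'E'
def cov(xe,ze,th,h=9.4,y=0,c=None,yw=None):
    t=np.radians(th);u=np.array([np.cos(t),0,-np.sin(t)]);n=np.array([np.sin(t),0,np.cos(t)])
    P=np.array([xe,y,ze])-67*u+h*n
    yw=BY if yw is None else yw
    return bx(P[0],P[1],P[2],c,yw),R.from_euler('z',yw,degrees=True).as_matrix()@R.from_euler('y',th,degrees=True).as_matrix()@Rt(0)
E
python3 - <<'E'
from h import *
o=st();e=o['ee_pos'].copy();e[2]=95
a,Q=cov(56,60,12)
print(cov(56,21.5,12)[0],cov(68,21.5,12)[0],cov(68,20.5,0)[0])
go((e,Rt(7.4)),(a,Q,8))
E
```

```text
[ 538.4850802  -271.00270438   44.62467073] [ 550.37966668 -269.4156277    44.62467073] [ 546.99121554 -269.86774361   29.9       ]
# to [ 538.5 -271.    83.1] n 8 step mm 36.2 deg 1.5
[0.0015, -0.0192, 0.0307, -0.02, -0.0, -1.5]
[0.002, -0.0191, 0.0307, -0.02, -0.0, -1.5]
[0.0025, -0.0191, 0.0306, -0.02, -0.0, -1.5]
[0.003, -0.019, 0.0306, -0.02, -0.0, -1.5]
[0.0035, -0.019, 0.0306, -0.02, -0.0, -1.5]
[0.004, -0.0189, 0.0306, -0.02, -0.0, -1.5]
[0.0045, -0.0188, 0.0306, -0.02, -0.0, -1.5]
[0.005, -0.0187, 0.0306, -0.02, -0.0, -1.5]
```

Call:
carry_out([
  [-0.015,0,0,0,0,0],
  [-0.025,0,0,0,0,0],
  [-0.025,0,0,0,0,0],
  [-0.02,0,0,0,0,0],
  [0,0,0,0,0,0],
  [0,0,0,0,0,0],
])

```text
t: 43.45
ee_pos: [658.7, -8.0, 99.6]
orientation: [1.115, 1.268, -1.116]
ft_force: [0.2, -0.2, -2.3]
width: 11.7
```

Call:
carry_out([
  [0.001,-0.0187,0.0297,0,0,-1.5],
  [0.0015,-0.0186,0.0297,0,0,-1.5],
  [0.002,-0.0186,0.0297,0,0,-1.5],
  [0.0025,-0.0185,0.0297,0,0,-1.5],
  [0.003,-0.0185,0.0297,0,0,-1.5],
  [0.0035,-0.0184,0.0297,0,0,-1.5],
  [0.004,-0.0183,0.0297,0,0,-1.5],
  [0.0045,-0.0183,0.0297,0,0,-1.5],
])

```text
t: 44.45
ee_pos: [533.1, -266.6, 83.0]
orientation: [0.988, 1.427, -1.277]
ft_force: [0.1, 0.1, -2.1]
width: 12.1
```

Call:
carry_out([
  [0,0,0,0,0,0],
  [0,0,0,0,0,0],
  [0,0,0,0,0,0],
  [0,0,0,0,0,0],
])

```text
t: 44.95
ee_pos: [531.8, -266.1, 80.4]
orientation: [0.989, 1.43, -1.279]
ft_force: [0.4, 0.5, -2.0]
width: 12.2
```

```bash
python3 - <<'E'
from h import *
o=st(); print(o['t'],o['ee_pos'],o['width'],o['qvel'].round(3),o['ft_force'])
go(None,(*cov(56,45,12),3))
a=shot('scene','pics/s7.png');shot('top','pics/t7.png')
c=cv2.resize(a['pixels'][200:360,60:320],None,fx=3,fy=3,interpolation=cv2.INTER_CUBIC); cv2.imwrite('pics/c7.png',c)
E
```

```text
44.95 [ 531.79151071 -266.07955358   80.42643585] 12.189408490099542 [ 0.008 -0.     0.     0.003 -0.002  0.002] [ 0.35469112  0.52510846 -2.03660367]
# to [ 538.5 -271.    68.1] n 3 step mm 4.9 deg 0.46
[0.0035, 0.0029, 0.002, -0.02, -0.18, 0.42]
[0.0035, 0.0029, 0.0019, -0.02, -0.18, 0.42]
[0.0036, 0.0028, 0.0019, -0.02, -0.18, 0.42]
```

View pics/c7.png

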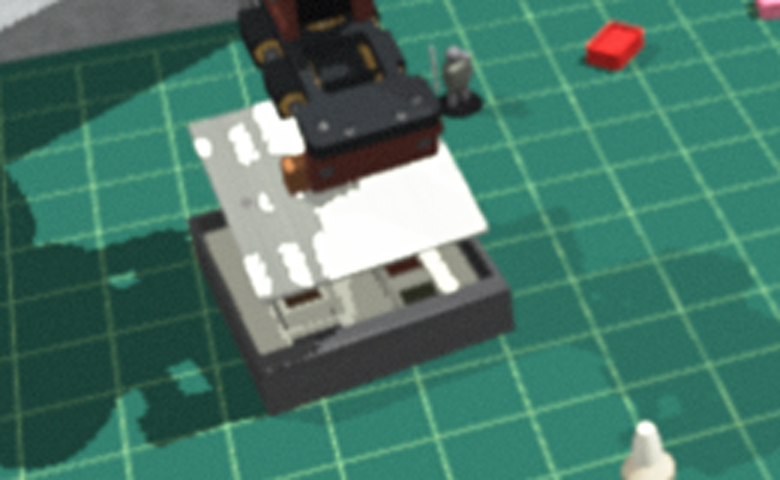

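The view shows the tilted cover over the box with its +x end down, and the olive pan seated in the +x/+y pocket. Lowering.

Call:
carry_out([
  [0.0035,0.0029,0.002,0,-0.2,0.4],
  [0.0035,0.0029,0.0019,0,-0.2,0.4],
  [0.0032,0.0026,0.0018,0,-0.2,0.4],
  [0,0,0,0,0,0],
  [0,0,0,0,0,0],
  [0,0,0,0,0,0],
])

```text
t: 45.8
ee_pos: [539.1, -271.0, 67.9]
orientation: [0.994, 1.407, -1.266]
ft_force: [-0.5, 0.2, -1.5]
width: 11.3
```

```bash
python3 - <<'E'
from h import *
o=st(); print(o['t'],o['ee_pos'],o['width'],o['qvel'].round(3),o['ft_force'])
go(None,(*cov(56,28,12),3))
E
```

```text
45.8 [ 539.1213947  -270.96402813   67.90313435] 11.339504937801554 [-0.001 -0.001  0.001  0.     0.001  0.002] [-0.50682801  0.19802752 -1.50486967]
# to [ 538.5 -271.    51.1] n 3 step mm 5.6 deg 0.04
[0.0055, 0.001, -0.0, -0.01, 0.04, -0.02]
[0.0055, 0.001, -0.0, -0.01, 0.04, -0.02]
[0.0055, 0.001, -0.0, -0.01, 0.04, -0.02]
```

Call:
carry_out([
  [0.0055,0.001,0,0,0,0],
  [0.0055,0.001,0,0,0,0],
  [0.0045,0.001,0,0,0,0],
  [0,0,0,0,0,0],
  [0,0,0,0,0,0],
])

```text
t: 46.42
ee_pos: [538.7, -271.0, 50.8]
orientation: [0.994, 1.407, -1.266]
ft_force: [-0.0, -0.2, -2.0]
width: 11.6
```

```bash
python3 - <<'E'
from h import *
o=st(); print(o['t'],o['ee_pos'],o['width'],o['qvel'].round(3),o['ft_force'])
go(None,(*cov(56,21.5,12),2),(*cov(68,21.5,12),4))
E
```

```text
46.425 [ 538.71434086 -270.98859845   50.7798293 ] 11.595525547849679 [-0.001  0.005  0.004  0.    -0.002  0.001] [-0.03980119 -0.22589705 -1.96911248]
# to [ 538.5 -271.    44.6] n 2 step mm 3.1 deg 0.06
[0.003, 0.0005, -0.0, -0.02, 0.05, -0.02]
[0.003, 0.0005, -0.0, -0.02, 0.05, -0.02]
# to [ 550.4 -269.4   44.6] n 4 step mm 3.0 deg 0.0
[-0.0006, 0.0029, 0.0, 0.0, 0.0, 0.0]
[-0.0006, 0.0029, 0.0, 0.0, 0.0, 0.0]
[-0.0006, 0.0029, 0.0, 0.0, 0.0, 0.0]
[-0.0006, 0.0029, 0.0, 0.0, 0.0, 0.0]
```

Call:
carry_out([
  [0.003,0.0005,0,0,0,0],
  [0.0028,0.0005,0,0,0,0],
  [0,0,0,0,0,0],
  [0,0,0,0,0,0],
])

```text
t: 46.92
ee_pos: [538.7, -271.1, 44.7]
orientation: [0.994, 1.407, -1.266]
ft_force: [1.3, -0.3, -1.2]
width: 11.6
```

```bash
python3 - <<'E'
from h import *
o=st(); print(o['t'],o['ee_pos'],o['width'],o['qvel'].round(3),o['ft_force'])
go(None,(*cov(68,21.5,12),4))
E
```

```text
46.925 [ 538.66532013 -271.10277512   44.73797695] 11.626609248820925 [-0.     0.002  0.001  0.001 -0.    -0.   ] [ 1.26143509 -0.3187273  -1.18248737]
# to [ 550.4 -269.4   44.6] n 4 step mm 3.0 deg 0.03
[-0.0006, 0.0029, -0.0, -0.01, 0.03, -0.01]
[-0.0006, 0.0029, -0.0, -0.01, 0.03, -0.01]
[-0.0006, 0.0029, -0.0, -0.01, 0.03, -0.01]
[-0.0006, 0.0029, -0.0, -0.01, 0.03, -0.01]
```

Call:
carry_out([
  [-0.0006,0.0029,0,0,0,0],
  [-0.0006,0.0029,0,0,0,0],
  [-0.0006,0.0029,0,0,0,0],
  [-0.0006,0.0025,0,0,0,0],
  [0,0,0,0,0,0],
  [0,0,0,0,0,0],
])

```text
t: 47.68
ee_pos: [550.7, -269.6, 44.9]
orientation: [0.993, 1.407, -1.266]
ft_force: [-0.4, 0.6, -1.2]
width: 11.8
```

```bash
python3 - <<'E'
from h import *
o=st(); print(o['t'],o['ee_pos'],o['width'],o['qvel'].round(3),o['ft_force'])
go(None,(*cov(68,21.5,12),1))
p=cov(68,21.5,12);q=cov(68,20.5,0.8);go(p,(*q,8))
E
```

```text
47.675 [ 550.73896003 -269.56350038   44.91510883] 11.765144712625263 [ 0.002  0.001 -0.001 -0.002  0.002 -0.   ] [-0.44536342  0.55487515 -1.19855219]
# to [ 550.4 -269.4   44.6] n 1 step mm 0.5 deg 0.14
[0.0004, -0.0003, -0.0002, -0.02, 0.13, -0.03]
# to [ 547.1 -269.8   30.8] n 8 step mm 1.8 deg 1.4
[0.0018, -0.0, -0.0, -0.0, 0.0, 1.4]
[0.0018, -0.0001, -0.0, -0.0, 0.0, 1.4]
[0.0018, -0.0001, -0.0, -0.0, 0.0, 1.4]
[0.0018, -0.0002, -0.0, -0.0, 0.0, 1.4]
[0.0018, -0.0002, -0.0, -0.0, 0.0, 1.4]
[0.0018, -0.0003, -0.0, -0.0, 0.0, 1.4]
[0.0017, -0.0003, -0.0, -0.0, 0.0, 1.4]
[0.0017, -0.0003, -0.0, -0.0, 0.0, 1.4]
```

Call:
carry_out([
  [0.0019,-0.0001,0,0,0,1.4],
  [0.0018,-0.0002,0,0,0,1.4],
  [0.0018,-0.0002,0,0,0,1.4],
  [0.0018,-0.0002,0,0,0,1.4],
  [0,0,0,0,0,0],
  [0,0,0,0,0,0],
])

```text
t: 48.42
ee_pos: [548.2, -270.0, 37.5]
orientation: [1.054, 1.337, -1.19]
ft_force: [-0.5, -0.4, -1.4]
width: 11.7
```

```bash
python3 - <<'E'
from h import *
o=st(); Q=R.from_rotvec(o['orientation']).as_matrix()
th=np.degrees(np.arcsin(-Q[2,1])); d=Q[:,1]; print(o['t'],o['ee_pos'],o['ft_force'],'tilt',th,'yaw',np.degrees(np.arctan2(d[1],d[0])))
t=np.radians(th); dp=o['ee_pos']-[*BC,0]; a=np.radians(BY); X=dp[0]*np.cos(a)+dp[1]*np.sin(a)
print('xe',X-9.4*np.sin(t)+67*np.cos(t),'ze',o['ee_pos'][2]-9.4*np.cos(t)-67*np.sin(t))
go(None,(*cov(68,20.5,0.6),5))
E
```

```text
48.425 [ 548.22354263 -269.9699301    37.47191483] [-0.4869647  -0.39603049 -1.40501942] tilt 5.951956450277574 yaw 7.538136574921259
xe 67.8720746748821 ze 21.175056767344234
# to [ 547.1 -269.9   30.6] n 5 step mm 1.4 deg 1.07
[0.0014, -0.0001, -0.0001, -0.01, 0.03, 1.07]
[0.0014, -0.0001, -0.0001, -0.01, 0.03, 1.07]
[0.0014, -0.0001, -0.0001, -0.01, 0.03, 1.07]
[0.0014, -0.0002, -0.0001, -0.01, 0.03, 1.07]
[0.0014, -0.0002, -0.0001, -0.01, 0.03, 1.07]
```

Call:
carry_out([
  [0.0014,-0.0001,0,0,0,1.1],
  [0.0014,-0.0001,0,0,0,1.1],
  [0.0014,-0.0001,0,0,0,1.1],
  [0.0014,-0.0002,0,0,0,1.1],
  [0.0012,-0.0002,0,0,0,0.6],
  [0,0,0,0,0,0],
  [0,0,0,0,0,0],
])

```text
t: 49.3
ee_pos: [547.3, -270.2, 30.4]
orientation: [1.104, 1.274, -1.12]
ft_force: [0.6, 0.5, -1.6]
width: 12.1
```

```bash
python3 - <<'E'
from h import *
o=st(); Q=R.from_rotvec(o['orientation']).as_matrix()
th=np.degrees(np.arcsin(-Q[2,1])); d=Q[:,1]; print(o['t'],o['ee_pos'],o['ft_force'],'tilt',th,'yaw',np.degrees(np.arctan2(d[1],d[0])))
a=shot('scene','pics/s8.png')
c=cv2.resize(a['pixels'][230:350,100:260],None,fx=4.5,fy=4.5,interpolation=cv2.INTER_CUBIC); cv2.imwrite('pics/c8.png',c)
E
```

```text
49.3 [ 547.3229883  -270.16048762   30.4000674 ] [ 0.63439335  0.45891404 -1.610774  ] tilt 0.5870592941317891 yaw 7.555093048229655
```

View pics/c8.png

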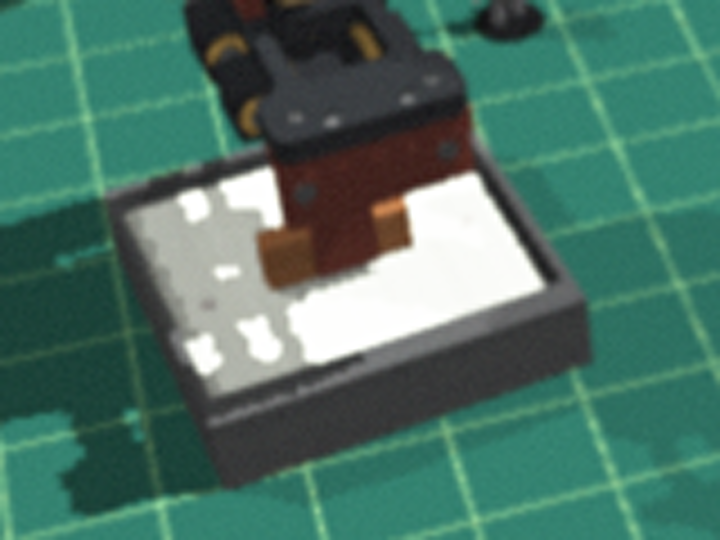

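The cover lies in the box with its far end under the lip. I'll level it, lower the last millimetre, release and rise.

Call:
carry_out([
  [0.0008,0,0,0,0,0.5],
  [0,0,0,0,0,0],
])

```text
t: 49.6
ee_pos: [547.7, -270.2, 29.7]
orientation: [1.109, 1.267, -1.113]
ft_force: [0.0, 0.5, -0.8]
width: 11.8
```

Call:
carry_out([
  [0,0,0,0,0,0],
  [0,0,0,0,0,0],
  [0,0,0,0,0,0],
  [-0.02,0,0,0,0,0],
  [-0.03,0,0,0,0,0],
  [-0.03,0,0,0,0,0],
  [0,0,0,0,0,0],
], grip=0.6)

```text
t: 50.48
ee_pos: [548.8, -270.4, 115.9]
orientation: [1.109, 1.264, -1.112]
ft_force: [-0.1, 0.0, 0.3]
width: 35.4
```

```bash
python3 - <<'E'
from h import *
o=st(); print(o['t'],o['ee_pos'],o['width'],o['qvel'].round(3))
go(None,(bx(0,-115,115),Rt(BY),4))
p=(bx(0,-115,115),Rt(BY)); go(p,(bx(0,-115,14),Rt(BY),5))
E
```

```text
50.475 [ 548.76195047 -270.39957919  115.8862002 ] 35.353186323572785 [ 0.     0.021  0.025  0.001  0.001 -0.   ]
# to [ 561.2 -384.   115. ] n 4 step mm 28.6 deg 0.07
[0.0003, -0.0007, 0.0286, -0.0, 0.06, -0.02]
[0.0003, -0.0007, 0.0286, -0.0, 0.06, -0.02]
[0.0003, -0.0007, 0.0286, -0.0, 0.06, -0.02]
[0.0003, -0.0007, 0.0286, -0.0, 0.06, -0.02]
# to [ 561.2 -384.    14. ] n 5 step mm 20.2 deg 0.0
[0.0202, 0.0, 0.0, 0.0, 0.0, 0.0]
[0.0202, 0.0, 0.0, 0.0, 0.0, 0.0]
[0.0202, 0.0, 0.0, 0.0, 0.0, 0.0]
[0.0202, 0.0, 0.0, 0.0, 0.0, 0.0]
[0.0202, 0.0, 0.0, 0.0, 0.0, 0.0]
```

Call:
carry_out([
  [0,-0.0007,0.0285,0,0,0],
  [0,-0.0007,0.0285,0,0,0],
  [0,-0.0007,0.0285,0,0,0],
  [0,-0.0007,0.0275,0,0,0],
  [0,0,0,0,0,0],
  [0,0,0,0,0,0],
], grip=0)

```text
t: 51.22
ee_pos: [559.5, -383.6, 115.2]
orientation: [1.109, 1.268, -1.112]
ft_force: [0.8, -0.3, 0.2]
width: 87.0
```

```bash
python3 - <<'E'
from h import *
o=st(); print(o['t'],o['ee_pos'],o['width'],o['qvel'].round(3))
go(None,(bx(0,-115,14),Rt(BY),5))
b=shot('top','pics/t9.png'); a=shot('scene','pics/s9.png')
c=cv2.resize(b['pixels'][205:320,425:540],None,fx=3.5,fy=3.5,interpolation=cv2.INTER_CUBIC)
d=cv2.resize(a['pixels'][230:350,110:240],None,fx=3,fy=3,interpolation=cv2.INTER_CUBIC)
H=max(c.shape[0],d.shape[0]); z=np.zeros((H,c.shape[1]+d.shape[1],3),np.uint8); z[:c.shape[0],:c.shape[1]]=c; z[:d.shape[0],c.shape[1]:]=d; cv2.imwrite('pics/c9.png',z)
E
```

```text
51.225 [ 559.54929664 -383.60056609  115.21868278] 87.0371521377447 [-0.002  0.004 -0.002 -0.003 -0.002 -0.002]
# to [ 561.2 -384.    14. ] n 5 step mm 20.2 deg 0.03
[0.0202, 0.0003, 0.0001, 0.01, 0.02, 0.01]
[0.0202, 0.0003, 0.0001, 0.01, 0.02, 0.01]
[0.0202, 0.0003, 0.0001, 0.01, 0.02, 0.01]
[0.0202, 0.0003, 0.0001, 0.01, 0.02, 0.01]
[0.0202, 0.0003, 0.0001, 0.01, 0.02, 0.01]
```

View pics/c9.png

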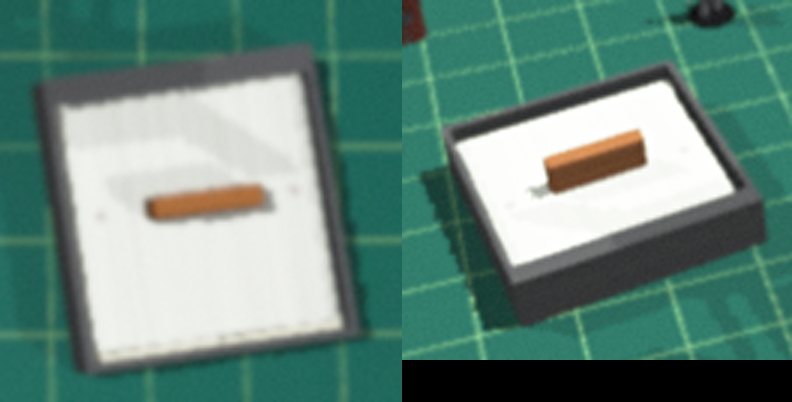

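The cover is flat inside the box with its +x end under the lip. I'll go down behind the -y wall to push with both open fingers.

Call:
carry_out([
  [0.0202,-0.0003,0,0,0,0],
  [0.0202,-0.0003,0,0,0,0],
  [0.0202,-0.0003,0,0,0,0],
  [0.0202,-0.0003,0,0,0,0],
  [0.016,0,0,0,0,0],
  [0,0,0,0,0,0],
  [0,0,0,0,0,0],
])

```text
t: 52.2
ee_pos: [557.4, -381.0, 9.5]
orientation: [1.107, 1.273, -1.111]
ft_force: [0.2, 0.5, 0.0]
width: 88.0
```

```bash
python3 - <<'E'
from h import *
o=st(); print(o['t'],o['ee_pos'],o['width'],o['qvel'].round(3))
e=(o['ee_pos'],R.from_rotvec(o['orientation']).as_matrix())
e=go(e,([556.5,-350,14],Rt(BY),2)); 
go(e,([559,-150,14],Rt(6.8),10))
E
```

```text
52.2 [ 557.36872634 -381.04042919    9.51493237] 87.97450080701138 [-0.001  0.01   0.001 -0.001 -0.003 -0.001]
# to [ 556.5 -350.    14. ] n 2 step mm 15.7 deg 0.14
[-0.0022, 0.0017, -0.0154, 0.1, -0.01, 0.1]
[-0.0022, 0.0016, -0.0154, 0.1, -0.01, 0.1]
# to [ 559. -150.   14.] n 10 step mm 20.0 deg 0.08
[0.0, 0.0029, -0.0198, 0.08, 0.0, 0.0]
[0.0, 0.0029, -0.0198, 0.08, 0.0, 0.0]
[0.0, 0.0028, -0.0198, 0.08, 0.0, 0.0]
[0.0, 0.0028, -0.0198, 0.08, 0.0, 0.0]
[0.0, 0.0028, -0.0198, 0.08, 0.0, 0.0]
[0.0, 0.0028, -0.0198, 0.08, 0.0, 0.0]
[0.0, 0.0027, -0.0198, 0.08, 0.0, 0.0]
[0.0, 0.0027, -0.0198, 0.08, 0.0, 0.0]
[0.0, 0.0027, -0.0198, 0.08, 0.0, 0.0]
[0.0, 0.0026, -0.0198, 0.08, 0.0, 0.0]
```

Call:
carry_out([
  [-0.0025,0.0017,-0.012,0.1,0,0],
  [-0.002,0.0017,-0.012,0.1,0,0],
  [-0.001,0.0014,-0.01,0.1,0,0],
  [0,0.0021,-0.015,0.1,0,0],
  [0,0.0028,-0.02,0.1,0,0],
  [0,0.0028,-0.02,0.1,0,0],
  [0,0.0028,-0.02,0.1,0,0],
  [0,0.0028,-0.02,0.1,0,0],
])

```text
t: 53.2
ee_pos: [560.5, -243.9, 18.0]
orientation: [1.117, 1.26, -1.12]
ft_force: [-0.1, -2.9, -0.4]
width: 87.9
```

```bash
python3 - <<'E'
from h import *
o=st(); print(o['t'],o['ee_pos'],o['ft_force'],o['qvel'].round(3))
go(None,([559.5,-30,14],Rt(6.6),10))
E
```

```text
53.2 [ 560.54431335 -243.93570142   18.00405509] [-0.07695405 -2.87550145 -0.40729347] [ 0.26  -0.066  0.161 -0.001 -0.096  0.27 ]
# to [559.5 -30.   14. ] n 10 step mm 21.4 deg 0.04
[0.0003, 0.0025, -0.0213, 0.04, 0.02, -0.01]
[0.0003, 0.0025, -0.0213, 0.04, 0.02, -0.01]
[0.0003, 0.0025, -0.0213, 0.04, 0.02, -0.01]
[0.0003, 0.0024, -0.0213, 0.04, 0.02, -0.01]
[0.0003, 0.0024, -0.0213, 0.04, 0.02, -0.01]
[0.0004, 0.0024, -0.0213, 0.04, 0.02, -0.01]
[0.0004, 0.0024, -0.0213, 0.04, 0.02, -0.01]
[0.0004, 0.0024, -0.0213, 0.04, 0.02, -0.01]
[0.0004, 0.0024, -0.0213, 0.04, 0.02, -0.01]
[0.0004, 0.0024, -0.0213, 0.04, 0.02, -0.01]
```

Call:
carry_out([
  [0.0005,0.0023,-0.0205,0,0,0],
  [0.0005,0.0023,-0.0205,0,0,0],
  [0.0005,0.0023,-0.0205,0,0,0],
  [0.0005,0.0023,-0.0205,0,0,0],
  [0,0.0023,-0.0205,0,0,0],
  [0,0.0023,-0.0205,0,0,0],
  [0,0.0023,-0.0205,0,0,0],
  [0,0.0023,-0.0205,0,0,0],
])

```text
t: 54.2
ee_pos: [559.2, -68.0, 16.0]
orientation: [1.116, 1.258, -1.12]
ft_force: [-0.5, -4.1, 2.8]
width: 88.0
```

```bash
cat >> h.py <<'E'
def box(im):
    """box rim from the dark frame + white cover"""
    p=im['pixels'].astype(int); B,G,Rr=p[...,0],p[...,1],p[...,2]
    m=((G-Rr<25)).astype(np.uint8)*255; return m
E
python3 - <<'E'
from h import *
o=st(); print(o['t'],o['ee_pos'],o['ft_force'],R.from_rotvec(o['orientation']).as_matrix()[:,1])
b=shot('top','pics/t10.png')
c=cv2.resize(b['pixels'][180:340,130:420],None,fx=2.7,fy=2.7,interpolation=cv2.INTER_CUBIC); cv2.imwrite('pics/c10.png',c)
go(None,([561.8,160.1,14],Rt(5.5),14))
E
```

```text
54.2 [559.18293223 -67.97829429  16.00228356] [-0.53440742 -4.12448542  2.79015664] [0.99259053 0.1214823  0.00246568]
# to [561.8 160.1  14. ] n 14 step mm 16.1 deg 0.11
[0.0001, 0.0022, -0.016, 0.11, 0.02, -0.01]
[0.0001, 0.0022, -0.016, 0.11, 0.02, -0.01]
[0.0001, 0.0021, -0.016, 0.11, 0.02, -0.01]
[0.0001, 0.0021, -0.016, 0.11, 0.02, -0.01]
[0.0001, 0.0021, -0.016, 0.11, 0.02, -0.01]
[0.0001, 0.002, -0.016, 0.11, 0.02, -0.01]
[0.0001, 0.002, -0.016, 0.11, 0.02, -0.01]
[0.0001, 0.002, -0.016, 0.11, 0.02, -0.01]
[0.0001, 0.002, -0.016, 0.11, 0.02, -0.01]
[0.0001, 0.0019, -0.016, 0.11, 0.02, -0.01]
[0.0001, 0.0019, -0.016, 0.11, 0.02, -0.01]
[0.0001, 0.0019, -0.016, 0.11, 0.02, -0.01]
[0.0001, 0.0018, -0.016, 0.11, 0.02, -0.01]
[0.0001, 0.0018, -0.016, 0.11, 0.02, -0.01]
```

View pics/c10.png

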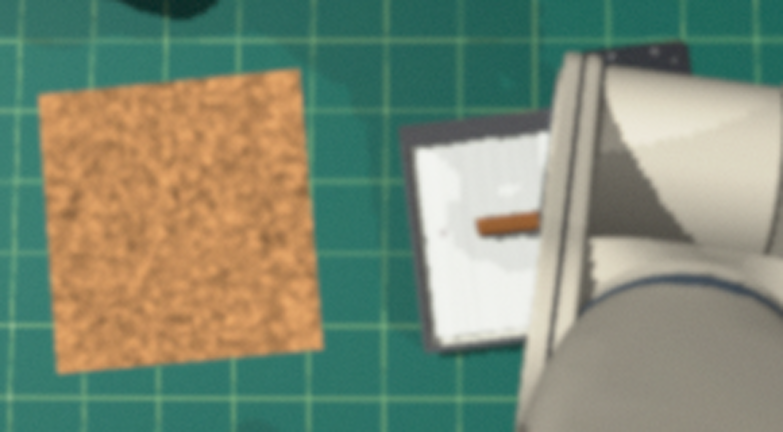

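The crop shows the box's left corners at (402,130) and (425,350), with the cover still in place.

```bash
python3 - <<'E'
from h import *
b=load('pics/t10.png')
W=p2w(b,[(129.7+402/2.7,179.7+130/2.7),(129.7+425/2.7,179.7+350/2.7)],32)[:,:2]; d=W[0]-W[1]; L=np.linalg.norm(d); d/=L
c=W.mean(0)-69*np.array([-d[1],d[0]]); print(W,L,'yaw',np.degrees(np.arctan2(d[1],d[0])),'c',c)
o=st(); r=o['ee_pos'][:2]-c; print('tcp in box', r@d, r@np.array([-d[1],d[0]]))
y=np.radians(5.5); print('cork-c',np.array([554.2,238.7])-c)
E
```

```text
[[611.04956937  86.4905107 ]
 [468.76576045  70.77436005]] 143.1491518383483 yaw 6.303131721345862 c [547.48308105  10.04954341]
tcp in box 2.752530479062427 -76.53793452653785
cork-c [  6.71691895 228.65045659]
```

Call:
carry_out([
  [0,0.0027,-0.018,0.1,0,0],
  [0,0.0027,-0.018,0.1,0,0],
  [0,0.0027,-0.018,0.1,0,0],
  [0,0.0027,-0.018,0.1,0,0],
  [0,0.0026,-0.018,0.1,0,0],
  [0,0.0026,-0.018,0.1,0,0],
  [0,0.0026,-0.018,0.1,0,0],
  [0,0.0026,-0.018,0.1,0,0],
])

```text
t: 55.25
ee_pos: [560.9, 88.4, 14.4]
orientation: [1.125, 1.256, -1.133]
ft_force: [0.1, -4.9, 3.2]
width: 87.6
```

```bash
python3 - <<'E'
from h import *
o=st(); print(o['t'],o['ee_pos'],o['ft_force'])
go(None,([564.4,161,14],Rt(5.5),8))
E
```

```text
55.25 [560.8954395   88.42144572  14.35188565] [ 0.14148322 -4.9392733   3.22799931]
# to [564.4 161.   14. ] n 8 step mm 9.1 deg 0.09
[-0.0, 0.0014, -0.009, 0.08, 0.03, 0.02]
[0.0, 0.0014, -0.009, 0.08, 0.03, 0.02]
[0.0, 0.0014, -0.009, 0.08, 0.03, 0.02]
[0.0, 0.0014, -0.009, 0.08, 0.03, 0.02]
[0.0, 0.0014, -0.009, 0.08, 0.03, 0.02]
[0.0, 0.0013, -0.009, 0.08, 0.03, 0.02]
[0.0, 0.0013, -0.009, 0.08, 0.03, 0.02]
[0.0, 0.0013, -0.009, 0.08, 0.03, 0.02]
```

Call:
carry_out([
  [0,0.002,-0.012,0.1,0,0],
  [0,0.0017,-0.01,0.1,0,0],
  [0,0.0014,-0.008,0.1,0,0],
  [0,0.0014,-0.008,0.1,0,0],
  [0,0.0012,-0.007,0.1,0,0],
  [0,0.001,-0.006,0.1,0,0],
  [0,0.0005,-0.004,0,0,0],
  [0,0,0,0,0,0],
])

```text
t: 56.25
ee_pos: [563.9, 148.5, 13.7]
orientation: [1.132, 1.253, -1.142]
ft_force: [0.3, -1.4, 0.7]
width: 87.8
```

```bash
python3 - <<'E'
from h import *
o=st(); print(o['t'],o['ee_pos'],o['ft_force'],o['qvel'].round(3))
b=shot('top','pics/t11.png')
c=cv2.resize(b['pixels'][190:335,125:325],None,fx=4,fy=4,interpolation=cv2.INTER_CUBIC); cv2.imwrite('pics/c11.png',c)
go(None,([564.4,161,14],Rt(5.5),2))
E
```

```text
56.25 [563.87416067 148.54081622  13.6517352 ] [ 0.26204946 -1.44996159  0.69352368] [ 0.001  0.001  0.001  0.001 -0.003 -0.001]
# to [564.4 161.   14. ] n 2 step mm 6.3 deg 0.18
[-0.0002, 0.0009, -0.0062, 0.03, 0.13, 0.11]
[-0.0002, 0.0009, -0.0062, 0.03, 0.13, 0.11]
```

View pics/c11.png

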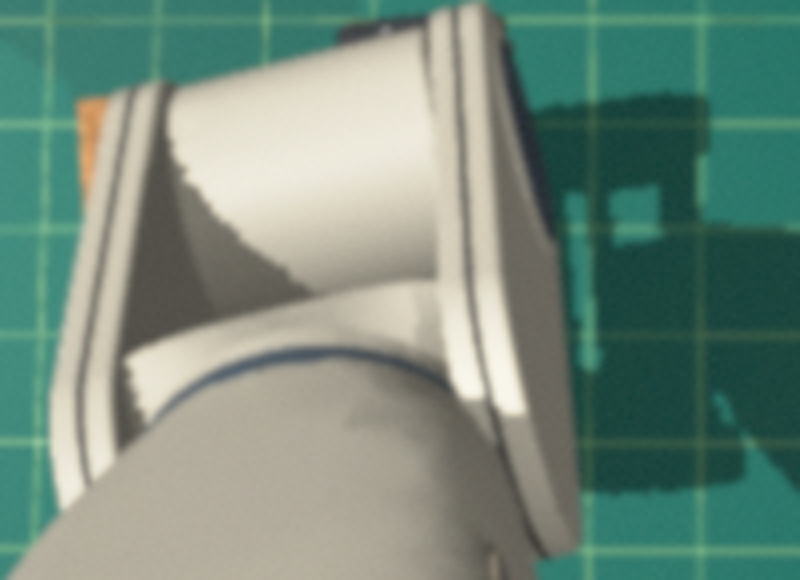

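The arm hides the box here. I'll push the rest slowly, then back off and look.

Call:
carry_out([
  [0,0.0006,-0.004,0,0,0],
  [0,0.0006,-0.004,0,0,0],
  [0,0.0004,-0.003,0,0,0],
  [0,0,0,0,0,0],
])

```text
t: 56.8
ee_pos: [564.4, 159.8, 13.6]
orientation: [1.132, 1.252, -1.143]
ft_force: [0.2, -2.2, 1.1]
width: 87.5
```

Call:
carry_out([
  [0,0,0.015,0,0,0],
  [0,0,0.03,0,0,0],
  [-0.03,0,0.04,0,0,0],
  [-0.04,0,0.05,0,0,0],
  [-0.04,0,0.05,0,0,0],
  [0,0,0.05,0,0,0],
  [0,0,0.04,0,0,0],
  [0,0,0,0,0,0],
])

```text
t: 57.8
ee_pos: [592.1, -122.2, 125.3]
orientation: [1.136, 1.25, -1.141]
ft_force: [-0.5, -0.5, 0.5]
width: 87.9
```

```bash
python3 - <<'E'
from h import *
o=st(); print(o['t'],o['ee_pos'],o['ft_force'],o['qvel'].round(3))
b=shot('top','pics/t12.png')
c=cv2.resize(b['pixels'][190:335,125:325],None,fx=4,fy=4,interpolation=cv2.INTER_CUBIC); cv2.imwrite('pics/c12.png',c)
E
```

```text
57.8 [ 592.14963221 -122.24615963  125.26903041] [-0.54064302 -0.54563571  0.47794667] [ 0.017 -0.007  0.023  0.018  0.002  0.002]
```

View pics/c12.png

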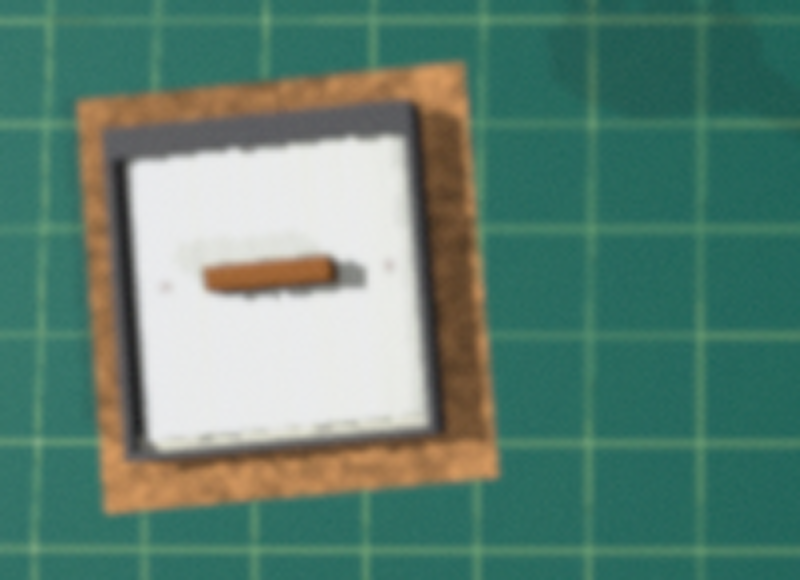

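The box is on the cork and covered. Its rim corners are at (105,128), (413,102), (437,432) and (130,460); the cork corners are at (78,102), (465,62), (499,477) and (107,515).

```bash
python3 - <<'E'
from h import *
b=load('pics/t12.png')
f=lambda l:[(124.6+x/4,189.6+y/4) for x,y in l]
W=p2w(b,f([(105,128),(413,102),(437,432),(130,460)]),32)[:,:2]
K=p2w(b,f([(78,102),(465,62),(499,477),(107,515)]),1)[:,:2]
for n,A in(('box',W),('cork',K)):
    d=A[0]-A[3]+A[1]-A[2];print(n,A.mean(0),np.degrees(np.arctan2(d[1],d[0])),[round(float(np.linalg.norm(A[i]-A[i-1])),1) for i in range(4)])
a=np.radians(5.4);q=W.mean(0)-K.mean(0);print('in cork',q@[np.cos(a),np.sin(a)],q@[-np.sin(a),np.cos(a)])
c=p2w(b,f([(130,160),(405,137),(432,425),(150,447)]),24)[:,:2];print('cover approx',c.mean(0)-W.mean(0))
B=p2w(b,f([(205,269),(332,257),(335,276),(207,290)]),26)[:,:2];print('bar',B.mean(0)-W.mean(0))
E
```

```text
box [555.39518035 238.04091908] 5.42880192370125 [147.0, 137.6, 145.5, 135.4]
cork [553.64846242 237.98328569] 5.498906112625516 [188.3, 178.6, 188.5, 177.8]
in cork 1.7443897136821458 -0.1070030642352781
cover approx [-4.84496673 -1.89498624]
bar [3.20564847 1.8283071 ]
```

Call:
carry_out([
  [0,0,0,0,0,0],
  [0,0,0,0,0,0],
  [0,0,0,0,0,0],
  [0,0,0,0,0,0],
])

```text
t: 58.35
ee_pos: [590.7, -117.6, 124.1]
orientation: [1.133, 1.256, -1.139]
ft_force: [0.5, -0.9, -0.4]
width: 87.6
```

```bash
python3 - <<'E'
from h import *
o=st(); print(o['t'],o['ee_pos'],o['qvel'].round(3))
a=shot('scene','pics/s13.png'); cv2.imwrite('pics/c13.png',cv2.resize(a['pixels'][150:400,100:580],None,fx=1.6,fy=1.6,interpolation=cv2.INTER_CUBIC))
E
```

```text
58.35 [ 590.73552944 -117.55937364  124.0574331 ] [ 0.009  0.     0.002  0.002 -0.    -0.001]
```

View pics/c13.png

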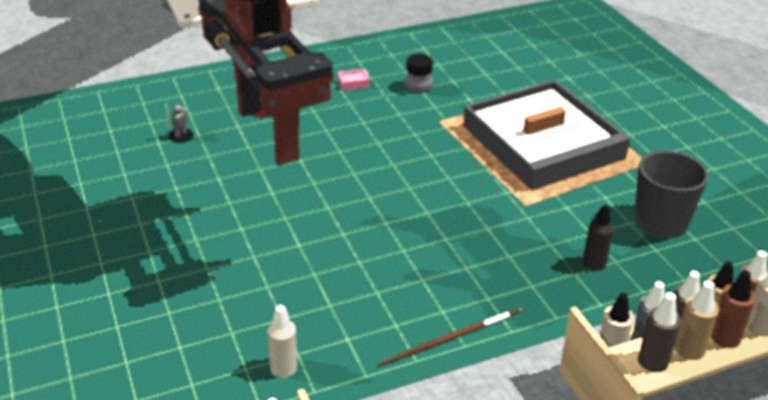

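The box is on the cork with the cover flat inside. The bystanders stand where they were, and no loose pans are left in view.

```bash
python3 -c "
from workcell import ctrl
print(ctrl.close_job())"
```

```text
the job is handed in; nothing more can be done
None
```

The paint box is packed, covered and centred on the cork mat, and I handed the job in at about 58 s of the 210 s allowed.

- **Pans:** All five went into pockets, paint side up. For each, the fingers reached placing depth with no contact force. Pictures show all five down: four together from above, the fifth (+x, +y pocket) in the scene view before covering.
- **Cover:** I tilted it in under the lip, lowered it level and released it. The pictures show it flat inside the box.
- **Slide:** I pushed the box across the table with the open fingers, without lifting it.

Last checks, all from the camera:
- **Box on the cork:** The box measured 1.7 mm off centre in x and 0.1 mm in y. It was within about 0.1° of square.
- **Cover position:** My two rough readings of the cover's x position disagreed. The bar gave about +3 mm; the visible plate, allowing for the lip, gave about -1 mm. Both are inside the 6 mm limit.
- **Bystanders:** Those in the last scene view looked undisturbed, by eye only. The red look-alike was hidden behind the gripper.
- **Gripper:** It was clear of everything when I handed in.

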